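# Build up the keyed support stand

## Robot

A 6-joint arm with a two-finger parallel gripper is mounted at the origin on a cart in front of the work surface, level with it; the furniture and walls round the work are solid. World frame = base frame: x ahead of the robot, y to its left, z up, the work surface at z = 0. Lengths are in mm, angles in rad, forces in N, time in s.
With the tool pointing down it reaches from about 400 to 925 mm from the base axis. Payload 12.5 kg.
Tool frame: the origin (TCP) lies at the very end of the fingers, on their centre line; the grasp point (between the pads) lies 19 mm behind it; x points along the fingers, y is the direction in which the jaws open and shut, and the axes are right-handed (so a half turn about x gives the same grasp; the last joint's range is limited). The gripper opens to 95 mm and grips with 3 to 60 N. Pads are 20 mm wide; open, the fingers measure 119 mm over their backs; the gripper's body (75 mm by 180 mm) begins 59 mm behind the grasp point.
Start: joints at [1, 0.491, 1.559, -0, 1.092, -0.106], TCP at [280.14, 558.72, 214.661] pointing down, gripper open.
Joint ranges: [-3.1, 3.1], [-0.84, 2.19], [0.05, 2.79], [-1.13, 4.28], [0.06, 2.93], [-2.69, 2.69]. Speed limits (rad/s): [2.22, 2.22, 2.79, 3.14, 3.14, 3.14].

## Interface

Orientations are given as [roll, pitch, yaw] about the fixed x, y, z axes, in that order (R = Rz(yaw) Ry(pitch) Rx(roll)).
In Python, from cell import * gives the robot as it stands.
- The arm moves only by the tool step_arm, never from a script. Its argument "steps" is a list of rows, each a list of 4 numbers: the shift along the tool's x, y, z in units of 50 mm (1.0 is 50 mm), then the turn about the tool's x in units of 8 degrees (1.0 is 8 degrees). A call has 1 to 20 rows; each row shifts and turns the commanded pose from where the row before left it, along the tool's axes as they then stand; what a row does not reach is not made up. A row lasts 1/8 s, in which the tool goes at most 62.5 mm and 10.7 degrees, less where a joint would pass 70% of its speed; a pose out of reach is approached as far as the arm can. A call is refused whole if a number of a shift passes 1 or a number of a turn 1, either way. A call with a gripper value outside its range is refused whole. "jaw" is the closure, from 0 (fully open) to 1 (shut), set as the call begins (left out, the last holds). The fingers move at their own pace and stop on an object; the grip force is fixed at half the most. Time passes only in rows, so rows that do not move let the fingers close. It gives the time, the measured TCP pose, the force and the opening at its end, in the units of the state.
- state(): the state, without advancing time (a new reading comes with each control period).
- read_camera(name): name is "scene" or "side" or "wrist"; returns the picture (420x560x3 uint8, red, green, blue); there is no depth.
- camera_info(name): a dict with "mtx" (3x3 intrinsics, pixels), "eye" and "attitude" of the camera in the world; the wrist camera has in their place "hand_eye" (4x4, takes a point from camera to tool coordinates, whose origin is the TCP and whose axes are the tool frame's). Camera axes: x right, y down, z forward; pixel columns grow to the right and rows downward; lengths in mm; the calibration is good to about 2 mm. A picture is of the moment at which its call begins: read the wrist's pose just before it. camera_info takes no time and is no camera call.
- job_done(): hands the job in, once; it reports no verdict.
The state is a dict: "t": time; "joints": joint angles; "qvel": joint speeds; "tau": joint torques, N m; "eef_pos": TCP position; "tcp_rot": TCP orientation; "ft_force": force on the tool from outside, world axes, zero at the start; "moment": the same for the moment, N m; "opening": opening from 0.0 (shut) to 1.0 (fully open).
Only numpy, scipy, OpenCV 4.12 (cv2) and the standard library are available. Lean on these libraries where they do the work, as an engineer would, in place of code of your own. Each camera call takes 0.05 s, during which the arm holds its last target.

## Task

Build up the support stand for the lift cylinder: take the flat-topped spacer from the sloping rack and set it on the foot that is fixed to the table, let go of it, then set the V-shaped saddle on the spacer. Each part must sit level and flush, with its two lugs dropped into the matching notches below (wide lug in wide notch). Leave the other things on the table where they are.

Things in the scene. Friction and masses are not known exactly. Their poses are not given: they have to be found in the camera images.
- stand_foot: Grey foot of the support stand, fixed to the table by a dark 120x80x10 mm flange: a block 90 mm (x) by 50 mm (y), its top 50 mm above the table, with a notch in each end of the top. Origin on the table under its centre, z up, x roughly away from the robot (within 0.4 rad).
- foot_seat (a point): Point on the foot's axis, 38 mm above the table (12 mm below the foot's top): where the spacer's origin lies when it is seated. Axes as the foot's: a seated part's x and z point along these.
- foot_notch (a point): Middle of the mouth of the foot's wide notch, level with its top, 37 mm to -x. Both notches are 14 mm deep, cut 17 mm into the top's ends and open to the end faces: 35 mm wide along y at the -x end, 21 mm at the +x end. Lugs have 2.5 to 3 mm of play each way in them and fit only one way round.
- rack: Dark sheet-steel rack fixed to the table, 280 mm wide (y), 150 mm along its slope, which rises at 30 degrees towards its +x (away from the robot); 14 mm lip at the low edge, 16 mm cheeks at the sides. Origin on the table, 62 mm under the middle of the slope, z up. Spacer and saddle stand on the slope side by side, 130 mm apart, either one left.
- spacer: Spacer, an aluminium block 90 mm (x) by 50 mm (y), flat sides, flat top with a notch in each end, two lugs below, 0.25 to 0.5 kg. Origin under its middle, in the plane of the lug feet; the body is from z = 12 to 52 mm. At the start it leans with the rack's slope: z square to the slope, x uphill, wide-lug end at the lip.
- spacer_lug (a point): Middle of the foot of the spacer's wide lug, at its origin's height, 38 mm to -x. Two lugs hang under the spacer, 12 mm high, 14 mm thick along x (from 31 to 45 mm off the middle): at the -x end 30 mm wide along y, at the +x end 16 mm. Their lowest 5 mm are 1.5 mm smaller all round.
- spacer_seat (a point): Point on the spacer's z axis, 40 mm above its origin (12 mm below its top): where the saddle's origin lies when it is seated on the spacer. Axes as the spacer's.
- spacer_notch (a point): Middle of the mouth of the spacer's wide notch, level with its top, 37 mm to -x. Both notches are 14 mm deep, cut 17 mm into the top's ends and open to the end faces: 35 mm wide along y at the -x end, 21 mm at the +x end. Lugs have 2.5 to 3 mm of play each way in them and fit only one way round.
- saddle: Saddle, an aluminium cradle 90 mm (x) by 50 mm (y) with a V-shaped trough along x on top, flat outer sides, two lugs below, no notches, 0.2 to 0.45 kg. Origin under its middle, in the plane of the lug feet; the body is from z = 12 to 60 mm. Stands on the rack at the start just as the spacer does.
- saddle_lug (a point): Middle of the foot of the saddle's wide lug, at its origin's height, 38 mm to -x. Two lugs hang under the saddle, 12 mm high, 14 mm thick along x (from 31 to 45 mm off the middle): at the -x end 30 mm wide along y, at the +x end 16 mm. Their lowest 5 mm are 1.5 mm smaller all round.
- power_pack: Hydraulic power pack fixed on the table, tall obstacle, about 180 x 220 mm and 390 mm high, centre near its origin, on the table between the robot's start and the work; pass over it or round it.
- contactor: black contactor, block 58x50x70 mm with two copper studs on top, a bystander; origin under its middle
- fuse_box: fuse carrier, low black bar 36x85x27 mm with blade fuses, a bystander; origin under its middle
- solenoid_valve: solenoid valve standing on a square metal block, 46x66x90 mm, a bystander; origin under its middle
- fork_roller: brown load roller on end, diameter 69, height 59 mm, a bystander; origin under its middle
- hood_plug: grey industrial plug lying, 183x58x58 mm, a bystander; origin under its middle

How it is judged:
By the outcome, as a careful person would: the job done as asked, in the order asked, and still so for the second after the job is handed in, with the robot touching nothing.
It also fails if it takes over 61 s, if anything falls off the work surface, if the arm or the gripper's body presses on something with over 40 N, if the wrist force passes 120 N, or if a joint passes its speed limit or range.

## Working session

There is one attempt and no reset: what is moved stays moved. The work goes in short steps, Python scripts to look and compute and a tool call to move; the robot and the scene stay as the last step left them, time stands still between calls to the robot, and variables do not carry over. Pictures are saved under pics/ and viewed, and the job is handed in when it is done.

Besides the shell and the picture viewer there is one more tool, called as name([rows], argument=value, ...), one row to a line, values as JSON. step_arm: Moves the arm, as the interface text tells. Its arguments: {"type":"object","properties":{"steps":{"type":"array","items":{"type":"array","items":{"type":"number"}}},"jaw":{"type":"number"}},"required":["steps"]}

```bash
mkdir -p pics; ls; python3 - <<'E'
from cell import *
import cv2
print(state())
for n in ["scene","side","wrist"]:
    print(n,camera_info(n))
    cv2.imwrite(f"pics/{n}0.png",read_camera(n)[:,:,::-1])
E
```

```text
pics
{'t': 0.0, 'joints': array([ 1.00043826e+00,  4.91583328e-01,  1.55944607e+00, -7.10020084e-06,
        1.09170962e+00, -1.05570004e-01]), 'qvel': array([ 0.00102711, -0.00111178, -0.00117559,  0.00123938, -0.00160213,
       -0.00051637]), 'tau': array([ 3.81251466e-04, -6.12652588e+01, -2.58182305e+01,  6.92050369e-02,
        4.82130842e-02, -1.42698177e-04]), 'eef_pos': array([279.97743591, 558.5085282 , 214.04814931]), 'tcp_rot': array([-1.67087331,  1.56964994, -2.1356581 ]), 'ft_force': array([ 0.05566326, -0.18543215, -0.08672654]), 'moment': array([ 0.01680918,  0.00351952, -0.00623179]), 'opening': 1.0008881573702106}
scene {'mtx': array([[545.54055129,   0.        , 278.45871271],
       [  0.        , 545.54055129, 215.36213088],
       [  0.        ,   0.        ,   1.        ]]), 'eye': array([ 150.51311132, -842.92562715, 1119.68708905]), 'attitude': array([-2.38772032e+00,  1.32890424e-03, -4.27846918e-01])}
side {'mtx': array([[506.38546718,   0.        , 274.03897928],
       [  0.        , 506.38546718, 208.77873809],
       [  0.        ,   0.        ,   1.        ]]), 'eye': array([ 909.6321591 , 1357.25301745,  726.46920438]), 'attitude': array([-2.01462175, -0.02625751,  2.89059928])}
wrist {'mtx': array([[321.98202969,   0.        , 280.46188228],
       [  0.        , 321.98202969, 206.97233182],
       [  0.        ,   0.        ,   1.        ]]), 'hand_eye': array([[-5.44825607e-04, -2.54189249e-01,  9.67154346e-01,
        -1.69585057e+02],
       [ 9.99999840e-01,  1.07647492e-05,  5.66157620e-04,
         6.98784447e-01],
       [-1.54322354e-04,  9.67154499e-01,  2.54189202e-01,
        -7.13725190e+01],
       [ 0.00000000e+00,  0.00000000e+00,  0.00000000e+00,
         1.00000000e+00]])}
```

View pics/scene0.png

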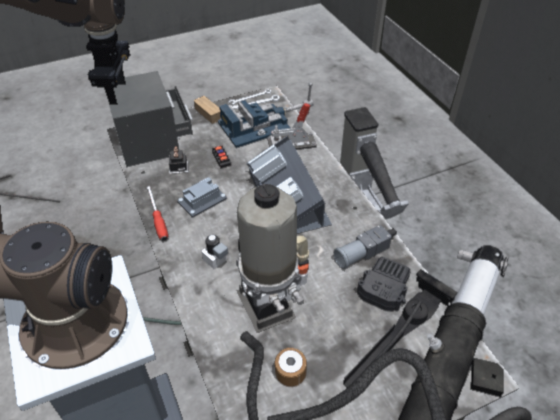

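View pics/side0.png

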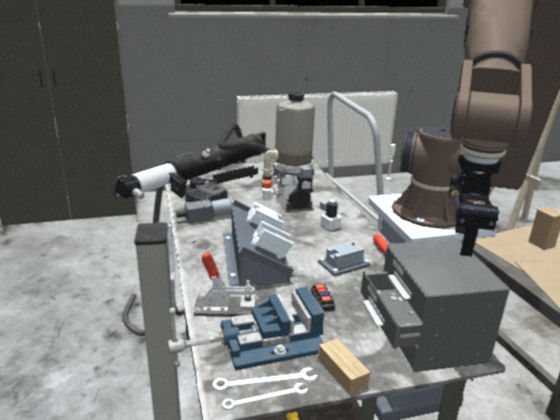

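View pics/wrist0.png

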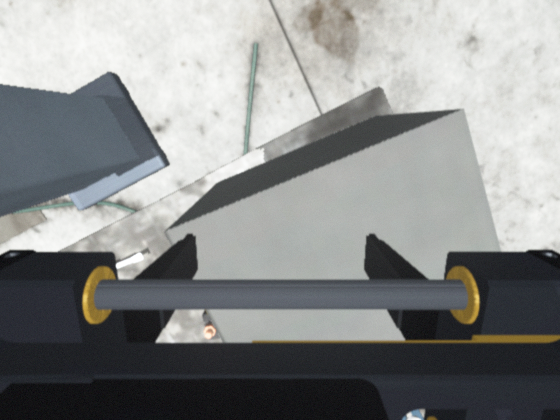

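```bash
cat > h.py <<'E'
from cell import *
import numpy as np, cv2
from scipy.spatial.transform import Rotation as Ro
def cam(n,st=None):
    i=camera_info(n); K=i["mtx"]
    if n!="wrist": return K,Ro.from_euler('xyz',i["attitude"]).as_matrix(),np.array(i["eye"])
    st=st or state(); T=np.eye(4); T[:3,:3]=Ro.from_euler('xyz',st["tcp_rot"]).as_matrix(); T[:3,3]=st["eef_pos"]
    M=T@i["hand_eye"]; return K,M[:3,:3],M[:3,3]
def ray(c,uv):
    K,R,e=c; d=R@np.linalg.inv(K)@np.array([uv[0],uv[1],1.]); return e,d/np.linalg.norm(d)
def onz(c,uv,z):
    e,d=ray(c,uv); return e+d*(z-e[2])/d[2]
def proj(c,p):
    K,R,e=c; q=K@(R.T@(np.array(p,float)-e)); return q[:2]/q[2]
def tri(c1,u1,c2,u2):
    e1,d1=ray(c1,u1);e2,d2=ray(c2,u2)
    s=np.linalg.lstsq(np.c_[d1,-d2],e2-e1,rcond=None)[0]
    a=e1+s[0]*d1;b=e2+s[1]*d2; return (a+b)/2,np.linalg.norm(a-b)
def crop(img,x0,y0,x1,y1,f,name):
    cv2.imwrite("pics/"+name,cv2.resize(img[y0:y1,x0:x1,::-1],None,fx=f,fy=f,interpolation=cv2.INTER_CUBIC))
E
python3 - <<'E'
from h import *
s=cv2.imread("pics/scene0.png")[:,:,::-1]; d=cv2.imread("pics/side0.png")[:,:,::-1]
crop(s,160,80,360,230,4,"s1.png"); crop(d,170,170,370,320,4,"d1.png")
c=cam("scene");q=cam("side")
for u in [(203,195),(265,315),(290,365),(320,225),(300,145),(212,250),(150,160),(177,165),(220,155),(270,195)]: print(u,onz(c,u,0).round())
print(tri(c,(267,190),q,(295,97)))
print(onz(c,(267,190),390))
print(state()["eef_pos"])
E
```

```text
(203, 195) [419. 280.   0.]
(265, 315) [ 420. -171.    0.]
(290, 365) [ 418. -315.    0.]
(320, 225) [675.  33.   0.]
(300, 145) [776. 367.   0.]
(212, 250) [372.  73.   0.]
(150, 160) [320. 496.   0.]
(177, 165) [389. 438.   0.]
(220, 155) [526. 427.   0.]
(270, 195) [597. 199.   0.]
(array([ 450.77458232, -130.319947  ,  369.72030239]), np.float64(2.263078988193274))
[ 441.5767884  -149.33288224  390.        ]
[280.04155892 558.55771206 214.22187011]
```

View pics/s1.png

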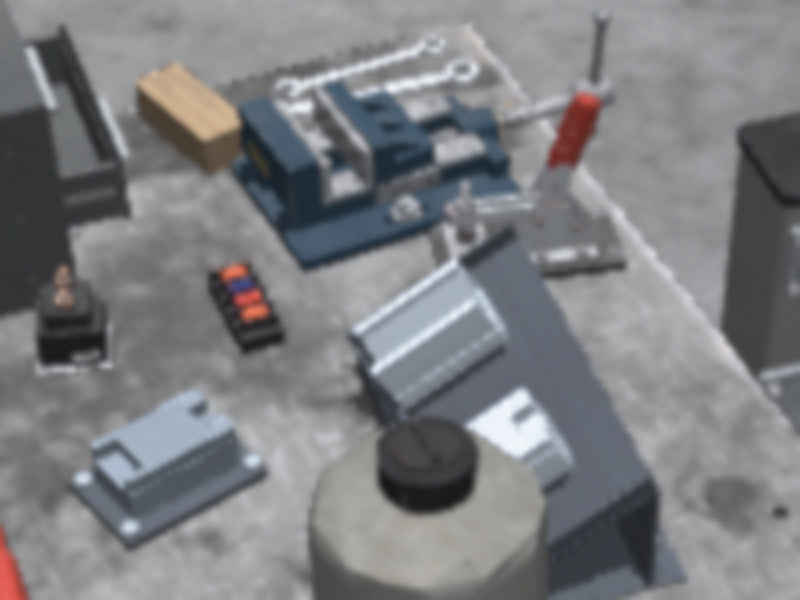

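View pics/d1.png

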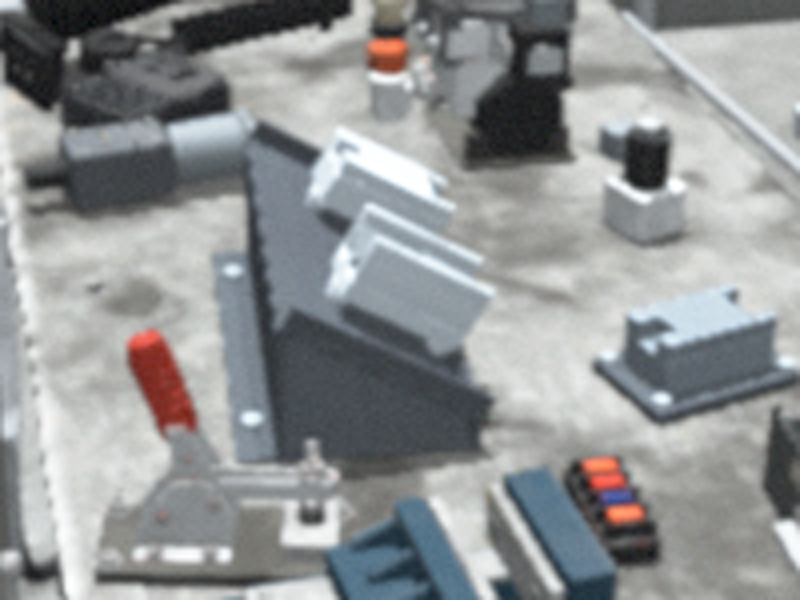

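```bash
python3 - <<'E'
from h import *
st=state();R=Ro.from_euler('xyz',st["tcp_rot"]).as_matrix();print(R.round(3))
c=cam("scene");q=cam("side")
# foot top corners (z=50) scene crop /4 + (160,80)
for u in [(185,404-410+410),]: pass
def s(u): return (160+u[0]/4,80+u[1]/4)
def d(u): return (170+u[0]/4,170+u[1]/4)
for u in [(93,446),(125,487),(238,431),(192,392)]: print("foot",onz(c,s(u),50).round(1))
for u in [(628,305),(625,345),(775,315),(735,288)]: print("footside",onz(q,d(u),50).round(1))
# rack corners: top right upper, top left
print("rack", onz(c,s((655,490)),62+37.5), onz(c,s((515,235)),62+37.5), onz(q,d((255,122)),100),onz(q,d((290,312)),100))
print("cab top", onz(c,(175,75),200))
E
```

```text
[[-0.     0.448  0.894]
 [-0.001  0.894 -0.448]
 [-1.    -0.001 -0.   ]]
foot [361.1 266.1  50. ]
foot [368.8 218.2  50. ]
foot [458.9 238.   50. ]
foot [442.8 289.8  50. ]
footside [456.7 239.9  50. ]
footside [476.6 289.5  50. ]
footside [363.7 273.   50. ]
footside [375.9 232.6  50. ]
rack [673.90359881  21.78993823  99.5       ] [703.15715743 298.95137291  99.5       ] [669.69442845   5.7969785  100.        ] [698.93800009 287.96201284 100.        ]
cab top [464.35539535 608.82620853 200.        ]
```

step_arm([
  [-0.8,0,0,0],
  [-0.8,0,0,0],
  [0,-0.39,0.68,0],
  [0,-0.39,0.68,0],
  [0,-0.39,0.68,0],
  [0,-0.39,0.68,0],
  [0,-0.39,0.68,0],
  [0,-0.39,0.68,0],
  [0,-0.39,0.68,0],
  [0,-0.39,0.68,0],
  [0,-0.39,0.68,-0.6],
  [0,-0.39,0.68,-0.6],
  [0,-0.39,0.68,-0.6],
  [0,-0.2,0.34,-0.7],
  [0,0,0,0],
])

```text
t: 2.02
eef_pos: [541.1, 191.1, 294.2]
tcp_rot: [-2.896, 1.57, -3.013]
ft_force: [-0.2, 0.0, -0.4]
opening: 1.001
```

```bash
python3 - <<'E'
from h import *
st=state();print(st["t"],st["eef_pos"],Ro.from_euler('xyz',st["tcp_rot"]).as_matrix().round(3))
im=read_camera("wrist");np.save("w1.npy",im);np.save("w1s.npy",st,allow_pickle=True)
crop(im,0,0,560,420,1.4,"w1.png")
E
```

```text
2.025 [541.10674928 191.09805256 294.15303013] [[-0.001  0.118  0.993]
 [-0.     0.993 -0.118]
 [-1.    -0.    -0.001]]
```

View pics/w1.png

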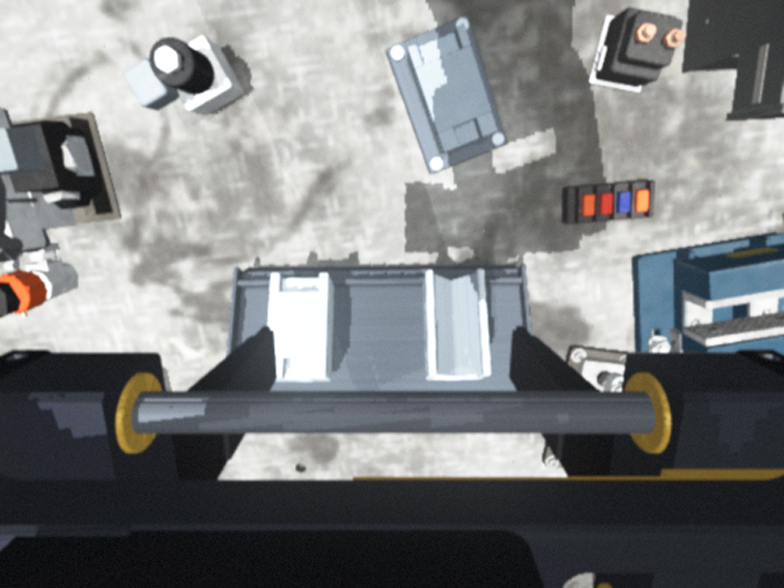

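```bash
python3 - <<'E'
from h import *
im=np.load("w1.npy")
crop(im,150,175,390,285,3.3,"w1a.png")
crop(im,265,0,375,130,4.5,"w1b.png")
E
```

```text
(no output)
```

View pics/w1a.png

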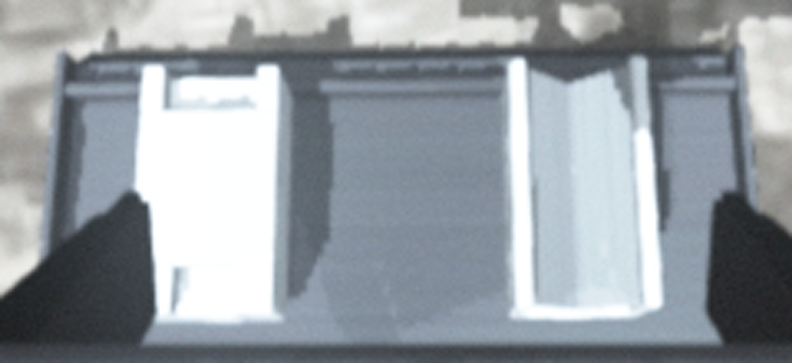

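View pics/w1b.png

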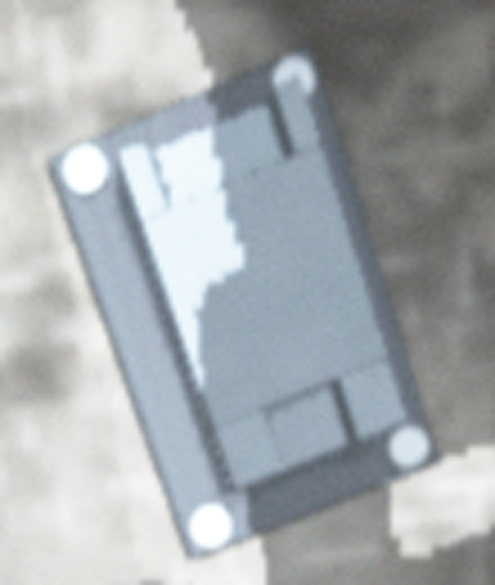

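```bash
python3 - <<'E'
from h import *
st=np.load("w1s.npy",allow_pickle=True).item(); c=cam("wrist",st)
b=lambda u:(265+u[0]/4.5,u[1]/4.5); a=lambda u:(150+u[0]/3.3,175+u[1]/3.3)
F=[onz(c,b(u),50) for u in [(120,148),(235,488),(405,420)]]
print("foot",np.round(F,1), "c",(F[0]+F[2])/2, np.linalg.norm(F[1]-F[0]),np.linalg.norm(F[2]-F[1]),np.degrees(np.arctan2(*(F[1]-F[0])[1::-1])))
G=[onz(c,b(u),10) for u in [(50,158),(305,52),(440,455),(190,557)]]
print("flange",np.round(G,1),"c",np.mean(G,0)); v=G[3]-G[0]+G[2]-G[1];print(np.degrees(np.arctan2(v[1],v[0])),np.linalg.norm(G[3]-G[0]),np.linalg.norm(G[1]-G[0]))
for n,h,U in [("sp",52,[(142,66),(278,66),(157,318),(280,318)]),("sad",60,[(510,58),(646,58),(517,317),(661,308)])]:
    zs=[62-37.5+h*.866]*2+[62+7.5+h*.866]*2
    P=[onz(c,a(u),z) for u,z in zip(U,zs)]
    print(n,np.round(P,1),"mean",np.mean(P,0).round(1),"w",np.linalg.norm(P[1]-P[0]),np.linalg.norm(P[3]-P[2]),"l",np.linalg.norm(P[2]-P[0]))
    v=P[2]+P[3]-P[0]-P[1];print(np.degrees(np.arctan2(v[1],v[0])))
E
```

```text
foot [[372.  225.1  50. ]
 [459.4 247.2  50. ]
 [447.2 294.3  50. ]] c [409.62977424 259.71192953  50.        ] 90.07914465019404 48.71846976513223 14.181255291661843
flange [[362.7 207.5  10. ]
 [344.4 281.5  10. ]
 [456.1 313.2  10. ]
 [476.6 236.4  10. ]] c [409.95383568 259.62636087  10.        ]
15.054347140917713 117.51346399651229 76.21016359363173
sp [[545.1  81.1  69.5]
 [551.2 132.4  69.5]
 [628.4  82.9 114.5]
 [633.5 126.7 114.5]] mean [589.5 105.8  92. ] w 51.65984354034876 44.105752489266926 l 94.66781835023433
-1.3944540944084054
sad [[556.9 219.9  76.5]
 [562.8 270.2  76.5]
 [639.7 210.9 121.5]
 [642.2 261.3 121.5]] mean [600.4 240.6  99. ] w 50.66214154617793 50.53585896837836 l 94.70785787227194
-6.2877445465409485
```

step_arm([
  [0,-0.7,0,0],
  [0,-0.7,0,0],
  [0.4,-0.3,0,0],
  [0.4,0,0,0],
  [0,0,0,0],
  [0,0,0,0],
])

```text
t: 2.82
eef_pos: [530.8, 108.2, 255.4]
tcp_rot: [0.363, 1.57, 0.247]
ft_force: [0.5, 0.9, -0.1]
opening: 1.001
```

```bash
python3 - <<'E'
from h import *
st=state();print(st["t"],st["eef_pos"],Ro.from_euler('xyz',st["tcp_rot"]).as_matrix().round(3))
im=read_camera("wrist");np.save("w2.npy",im);np.save("w2s.npy",st,allow_pickle=True)
crop(im,180,150,380,300,4,"w2.png")
E
```

```text
2.825 [530.80082451 108.19287209 255.4123848 ] [[ 0.001  0.115  0.993]
 [ 0.     0.993 -0.115]
 [-1.     0.     0.001]]
```

View pics/w2.png

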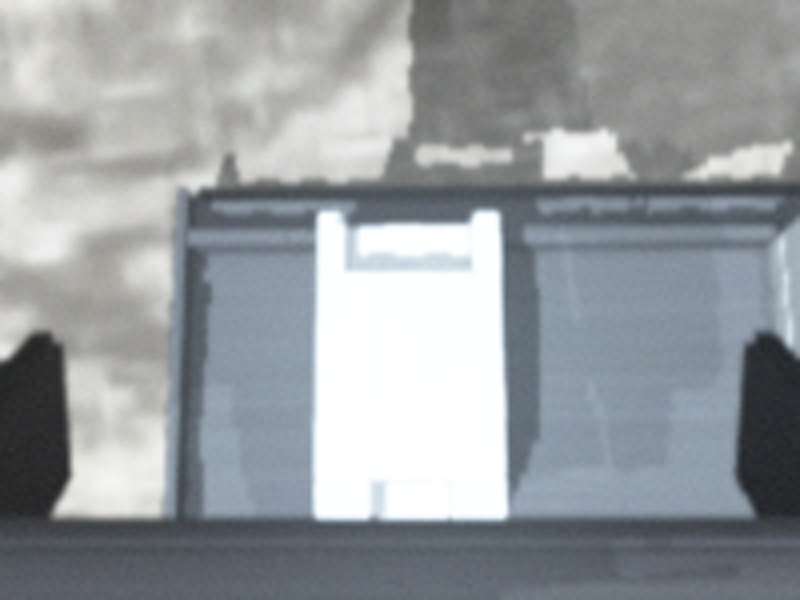

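```bash
python3 - <<'E'
from h import *
st=np.load("w2s.npy",allow_pickle=True).item(); c=cam("wrist",st)
a=lambda u:(180+u[0]/4,150+u[1]/4)
# notch-mouth inner edges also: wide notch end at 17mm from end -> crop y~270
P=[onz(c,a(u),z) for u,z in [((315,210),69.5),((498,210),69.5),((312,505),112),((507,505),112)]]
print(np.round(P,1),np.linalg.norm(P[1]-P[0]),np.linalg.norm(P[3]-P[2]))
m0=(P[0]+P[1])/2;m1=(P[2]+P[3])/2;v=m1-m0;print(m0,m1,np.degrees(np.arctan2(v[1],v[0])), np.degrees(np.arctan2(-(P[1]-P[0])[0],(P[1]-P[0])[1])))
print("notch inner",onz(c,a((346,268)),78),onz(c,a((474,268)),78))
print("narrow notch inner",onz(c,a((385,480)),106), "lip top",onz(c,a((200,190)),38),onz(c,a((780,190)),38))
E
```

```text
[[545.2  82.6  69.5]
 [551.2 134.3  69.5]
 [615.2  75.2 112. ]
 [621.2 126.8 112. ]] 52.04204902519771 51.95251253790856
[548.20964601 108.43920154  69.5       ] [618.22220585 101.00579956 112.        ] -6.060526265605757 -6.628272439408873
notch inner [560.81864529  89.84407495  78.        ] [564.97025246 125.55993672  78.        ]
narrow notch inner [613.13408807  94.96613458 106.        ] lip top [542.35851881  45.16311137  38.        ] [563.00020789 222.81486744  38.        ]
```

step_arm([
  [0,0.05,0.7,0],
  [0,0,0.65,0],
  [0.7,0,0,0],
  [0.7,0,0,0],
  [0.7,0,0,0],
  [0.7,0,0,0],
  [0.5,0,0,0],
  [0.4,0,0,0],
  [0,0,0,0],
  [0,0,0,0],
  [0,0,0,0],
])

```text
t: 4.25
eef_pos: [598.7, 102.4, 70.8]
tcp_rot: [0.214, 1.569, 0.098]
ft_force: [-0.3, -0.1, -0.3]
opening: 0.997
```

```bash
python3 - <<'E'
from h import *
s=read_camera("scene");d=read_camera("side")
crop(s,220,100,360,240,4,"s2.png"); crop(d,200,150,340,290,4,"d2.png");print(state()["eef_pos"],state()["ft_force"],state()["t"])
E
```

```text
[598.47941383 102.27303796  70.47934291] [ 0.07656164 -0.30493979  0.39687389] 4.35
```

View pics/d2.png

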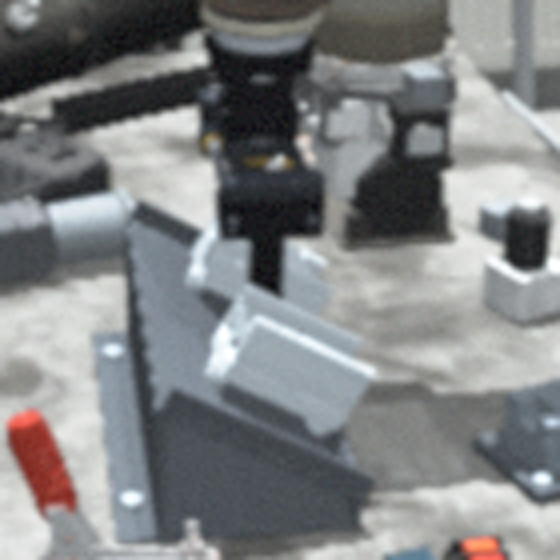

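step_arm([
  [0.33,0,0,0],
  [0,0,0,0],
])

```text
t: 4.6
eef_pos: [599.8, 102.3, 55.6]
tcp_rot: [0.209, 1.566, 0.093]
ft_force: [-5.6, -1.8, 32.3]
opening: 1.001
```

step_arm([
  [0,0,0,0],
  [0,0,0,0],
  [0,0,0,0],
  [0,0,0,0],
  [0,0,0,0],
  [0,0,0,0],
], jaw=1)

```text
t: 5.35
eef_pos: [596.7, 102.5, 54.1]
tcp_rot: [3.123, 1.569, 3.008]
ft_force: [-12.2, 0.3, 25.5]
opening: 0.522
```

step_arm([
  [-0.1,0,0,0],
  [-0.2,0,0,0],
  [0,0,0,0],
])

```text
t: 5.72
eef_pos: [598.5, 102.2, 68.4]
tcp_rot: [0.23, 1.57, 0.114]
ft_force: [0.4, 0.3, -5.5]
opening: 0.525
```

```bash
python3 - <<'E'
from h import *
s=read_camera("scene");d=read_camera("side");w=read_camera("wrist")
crop(s,220,100,360,240,4,"s3.png"); crop(d,200,150,340,290,4,"d3.png");crop(w,100,100,460,370,2.2,"w3.png");print(state()["eef_pos"],state()["ft_force"],state()["t"])
E
```

```text
[598.02740116 102.18012891  67.73671648] [ 0.47326768 -0.13828617 -5.0643803 ] 5.875
```

View pics/d3.png

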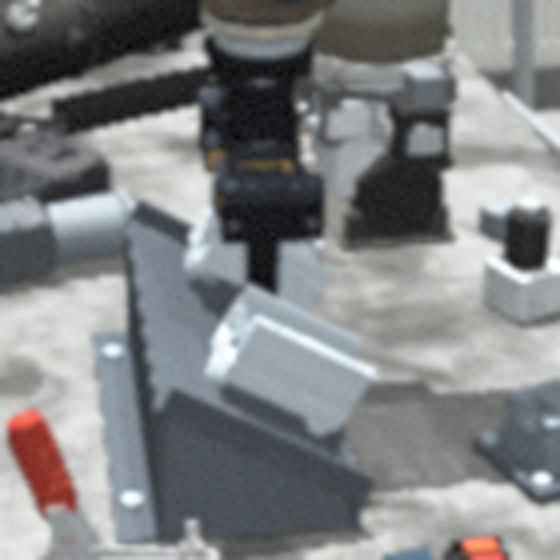

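View pics/s3.png

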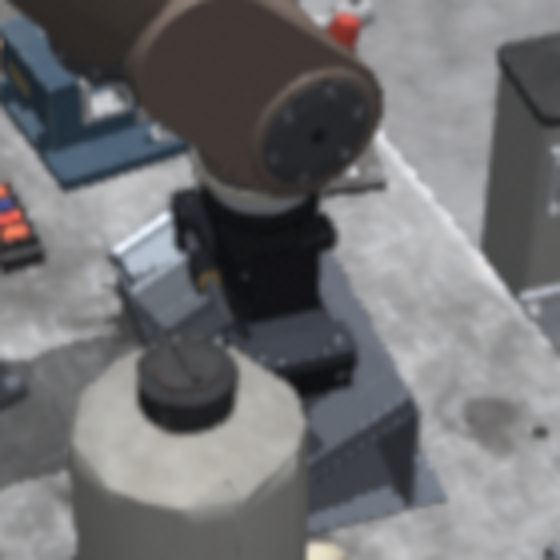

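View pics/w3.png

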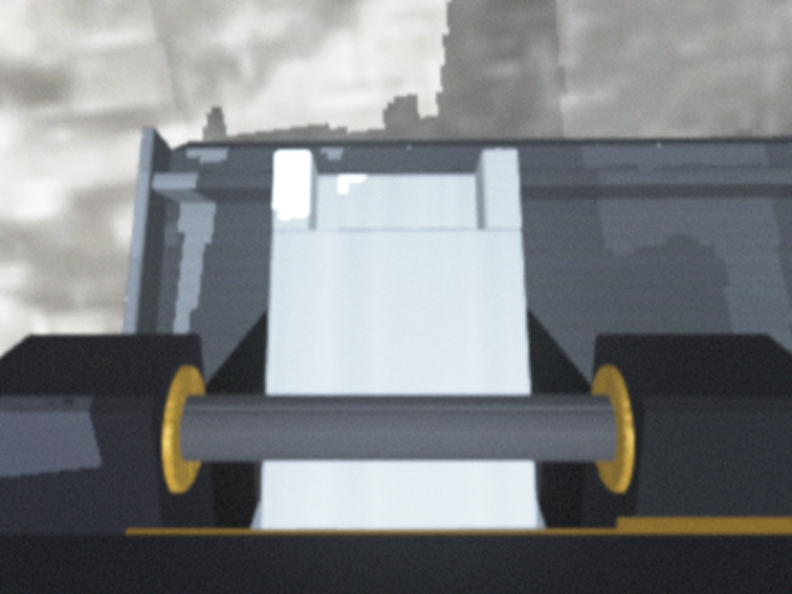

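```bash
python3 - <<'E'
from h import *
st=np.load("w1s.npy",allow_pickle=True).item(); c=cam("wrist",st)
for n,u,z in [("valve base",(240,100),0),("valve base",(195,108),0),("valve sol side",(130,90),20),("valve top",(170,60),90),("packbase",(120,215),0),("packbase",(92,115),0),("fuse",(563,205),27)]: print(n,onz(c,(u[0]/1.4,u[1]/1.4),z).round())
E
```

```text
valve base [388.  63.   0.]
valve base [390.  18.   0.]
valve sol side [371. -29.  20.]
valve top [370.  43.  90.]
packbase [481. -81.   0.]
packbase [384. -82.   0.]
fuse [520. 358.  27.]
```

step_arm([
  [-0.6,0,0,0],
  [-0.7,0,0,0],
  [-0.7,0,0,0],
  [0,0.17,-0.6,0],
  [0,0.17,-0.6,0],
  [0,0.17,-0.6,0],
  [0,0.17,-0.6,0],
  [0.6,0,0,0],
  [0.6,0,0,0],
  [0.6,0,0,0],
  [0.3,0,0,0],
  [0,0,0,0],
  [0,0,0,0],
])

```text
t: 7.5
eef_pos: [483.4, 149.9, 63.9]
tcp_rot: [0.339, 1.569, 0.223]
ft_force: [0.2, -0.0, -4.3]
opening: 0.522
```

```bash
python3 - <<'E'
from h import *
d=read_camera("side");w=read_camera("wrist")
crop(d,230,150,390,290,4,"d4.png");print(state()["eef_pos"],state()["ft_force"],state()["t"])
E
```

```text
[483.35786087 149.960944    64.07281212] [ 0.53833722 -0.1821611  -4.6627726 ] 7.6
```

View pics/d4.png

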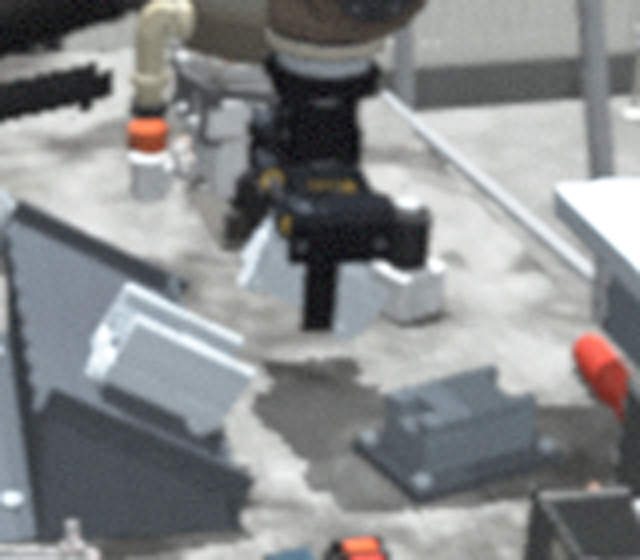

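step_arm([
  [0.3,0,0,0],
  [0.2,0,0,0],
  [0.1,0,0,0],
  [0,0,0,0],
  [0,0,0,0],
])

```text
t: 8.22
eef_pos: [483.0, 149.9, 33.2]
tcp_rot: [0.611, 1.571, 0.496]
ft_force: [0.3, -0.4, -5.3]
opening: 0.527
```

step_arm([
  [0.08,0,0,0],
  [0.08,0,0.06,0],
  [0.06,0,0.07,0],
  [0,0,0,0],
])

```text
t: 8.72
eef_pos: [489.6, 149.0, 21.8]
tcp_rot: [3.062, 1.571, 2.946]
ft_force: [0.0, -0.3, -4.2]
opening: 0.524
```

step_arm([
  [0.06,0,0,0],
  [0.06,0,0,0],
  [0,0,0,0],
])

```text
t: 9.1
eef_pos: [491.0, 148.9, 17.5]
tcp_rot: [0.163, 1.567, 0.048]
ft_force: [2.4, -5.3, 13.7]
opening: 0.525
```

```bash
python3 - <<'E'
from h import *
d=read_camera("side");w=read_camera("wrist")
crop(d,250,170,370,290,5,"d5.png");crop(w,150,100,410,300,3,"w5.png");print(state()["eef_pos"],state()["ft_force"],state()["t"])
E
```

```text
[491.03345472 148.88316427  17.49971903] [ 2.34072262 -5.48475852 13.43962475] 9.2
```

View pics/d5.png

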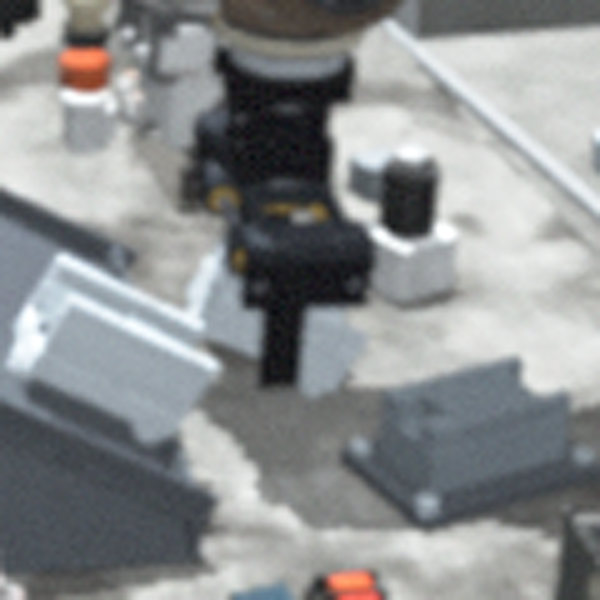

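View pics/w5.png

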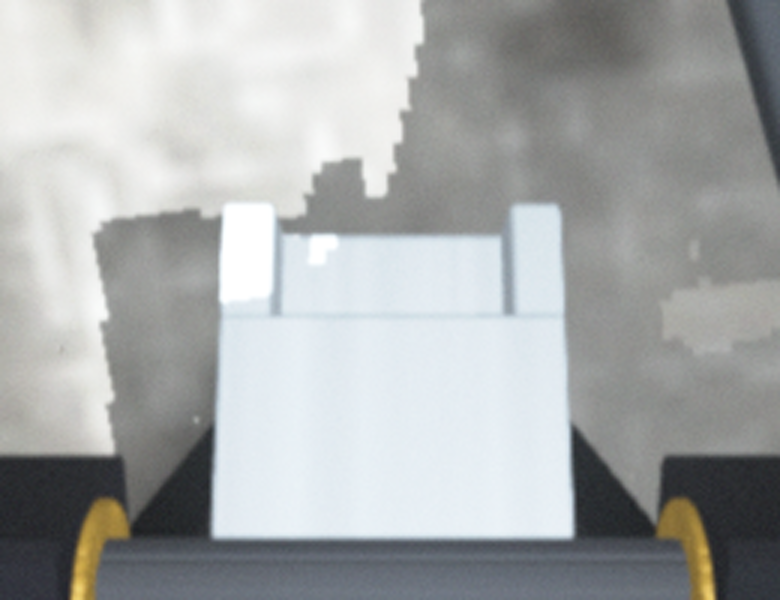

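step_arm([
  [0.05,0,0.05,0],
  [0.05,0,0.05,0],
  [0,0,0,0],
])

```text
t: 9.57
eef_pos: [496.7, 148.3, 12.8]
tcp_rot: [0.174, 1.565, 0.058]
ft_force: [4.3, -5.5, 14.4]
opening: 0.525
```

step_arm([
  [0.05,0,0.05,0],
  [0.05,0,0.05,0],
  [0.04,0,0.05,0],
  [0,0,0,0],
])

```text
t: 10.07
eef_pos: [504.0, 147.4, 5.5]
tcp_rot: [0.179, 1.566, 0.063]
ft_force: [4.4, -5.5, 10.5]
opening: 0.521
```

```bash
python3 - <<'E'
from h import *
d=read_camera("side")
crop(d,250,170,370,290,5,"d6.png");print(state()["eef_pos"],state()["ft_force"],state()["t"])
E
```

```text
[503.96554605 147.41052197   5.50454788] [ 5.54934604 -5.95324407 10.43152169] 10.125
```

View pics/d6.png

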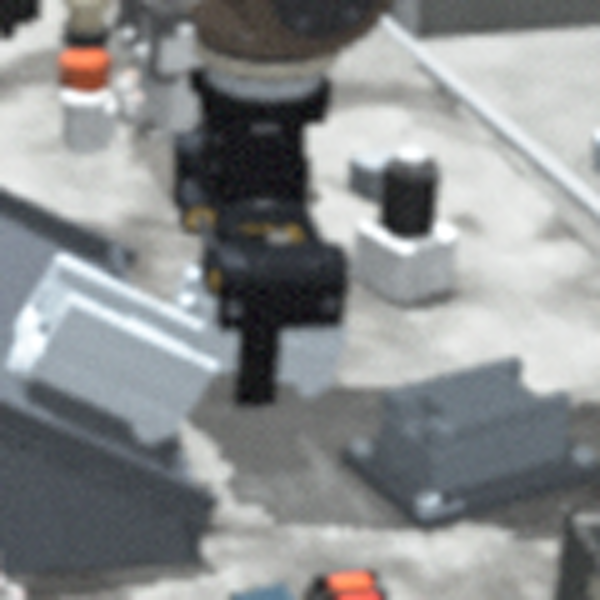

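step_arm([
  [0,0,0,0],
  [0,0,0,0],
  [0,0,0,0],
  [0,0,0,0],
  [0,0,0,0],
  [-0.5,0,0,0],
  [-0.8,0,0,0],
  [-0.8,0,-0.6,0],
  [-0.8,0,-0.6,0],
  [0,0,0,0],
  [0,0,0,0],
], jaw=0)

```text
t: 11.5
eef_pos: [442.5, 154.6, 148.8]
tcp_rot: [0.404, 1.57, 0.288]
ft_force: [-0.5, 0.6, 0.4]
opening: 1.004
```

```bash
python3 - <<'E'
from h import *
d=read_camera("side");st=state();w=read_camera("wrist");np.save("w7.npy",w);np.save("w7s.npy",st,allow_pickle=True)
crop(d,250,170,370,290,5,"d7.png");crop(w,0,0,560,420,1.4,"w7.png");print(state()["eef_pos"],state()["ft_force"],state()["t"])
E
```

```text
[442.45035285 154.43023056 148.07186938] [0.57277499 0.28339797 0.12485342] 11.6
```

View pics/d7.png

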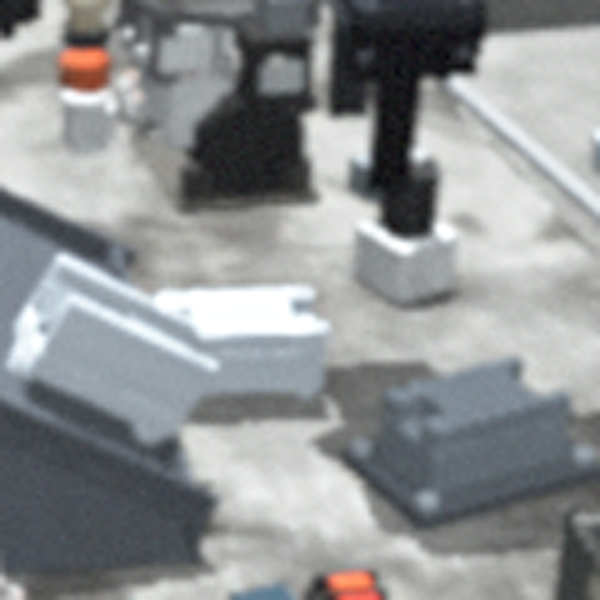

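View pics/w7.png

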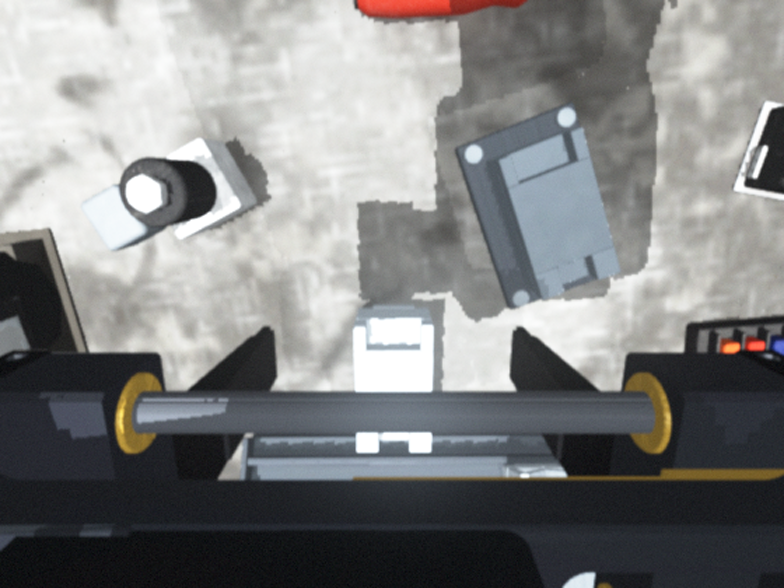

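```bash
python3 - <<'E'
from h import *
w=np.load("w7.npy");crop(w,235,210,325,330,5,"w7a.png");crop(w,320,65,450,225,3.7,"w7b.png")
E
```

```text
(no output)
```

View pics/w7a.png

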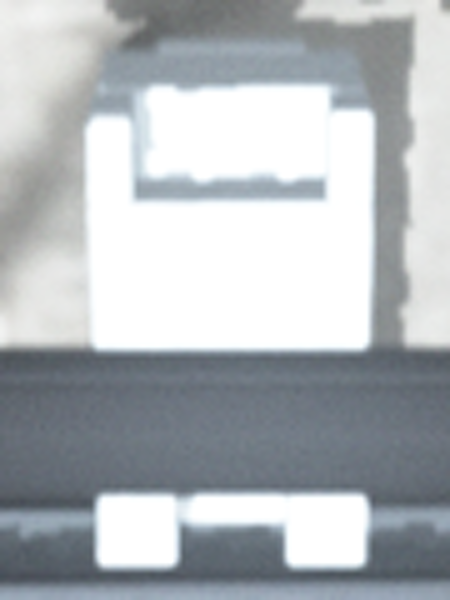

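View pics/w7b.png

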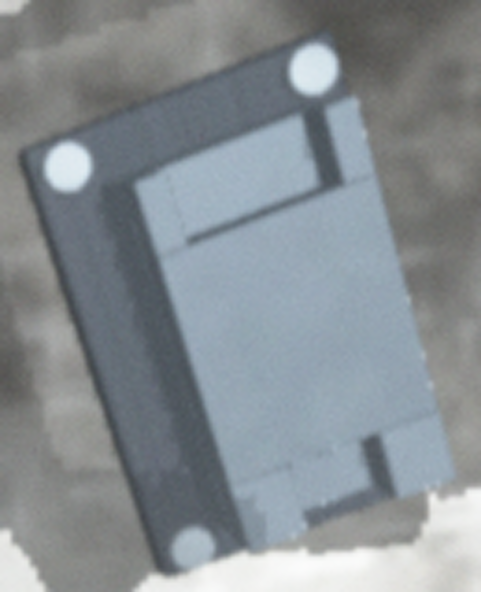

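```bash
cat >> h.py <<'E'
def rect(P):
    "P: near-right(-y),near-left(+y),far-left(+y),far-right(-y)"
    P=np.array(P); c=P.mean(0); v=(P[2]+P[3]-P[0]-P[1])/2; w=(P[1]+P[2]-P[0]-P[3])/2
    print("centre",c.round(1),"len",np.linalg.norm(v).round(1),"wid",np.linalg.norm(w).round(1),"yaw",np.degrees(np.arctan2(v[1],v[0])).round(2),np.degrees(np.arctan2(-w[0],w[1])).round(2))
E
python3 - <<'E'
from h import *
st=np.load("w7s.npy",allow_pickle=True).item(); c=cam("wrist",st)
rect([onz(c,(320+u/3.7,65+v/3.7),50) for u,v in [(136,186),(355,97),(455,475),(243,552)]])
rect([onz(c,(235+u/5,210+v/5),52) for u,v in [(86,115),(375,110),(368,568),(97,568)]])
R=Ro.from_euler('xyz',st["tcp_rot"]).as_matrix();print("tool heading",np.degrees(np.arctan2(R[1,2],R[0,2])))
E
```

```text
centre [409.8 259.   50. ] len 87.9 wid 49.8 yaw 13.95 14.92
centre [509.4 148.3  52. ] len 90.8 wid 50.8 yaw -6.36 -6.12
tool heading -6.639038065890177
```

step_arm([
  [0,0.03,0.7,0],
  [0,0,0.65,0],
  [0.6,0,0,0],
  [0.6,0,0,0],
  [0.6,0,0,0],
  [0.4,0,0,0],
  [0.3,0,0,0],
  [0.14,0,0,0],
  [0,0,0,0],
  [0,0,0,0],
])

```text
t: 12.85
eef_pos: [509.7, 148.4, 17.7]
tcp_rot: [0.337, 1.57, 0.221]
ft_force: [-0.0, 0.3, -0.5]
opening: 1.002
```

Close, then lift.

step_arm([
  [0,0,0,0],
  [0,0,0,0],
  [0,0,0,0],
  [0,0,0,0],
  [0,0,0,0],
  [0,0,0,0],
  [-0.5,0,0,0],
  [-0.7,0,0,0],
  [-0.7,0,0,0],
  [-0.6,0,0,0],
  [0,0,0,0],
  [0,0,0,0],
], jaw=1)

```text
t: 14.35
eef_pos: [508.7, 148.2, 140.8]
tcp_rot: [-2.928, 1.569, -3.044]
ft_force: [-0.1, 0.6, -5.2]
opening: 0.527
```

```bash
python3 - <<'E'
from h import *
d=read_camera("side");st=state();w=read_camera("wrist");np.save("w8.npy",w);np.save("w8s.npy",st,allow_pickle=True)
crop(d,230,120,370,260,4,"d8.png");crop(w,0,0,560,420,1.4,"w8.png");print(st["eef_pos"],st["ft_force"],st["t"],st["opening"])
E
```

```text
[508.61761205 148.15846019 140.57467535] [-0.16497714 -0.06716598 -3.90909189] 14.4 0.5201242382331354
```

View pics/d8.png

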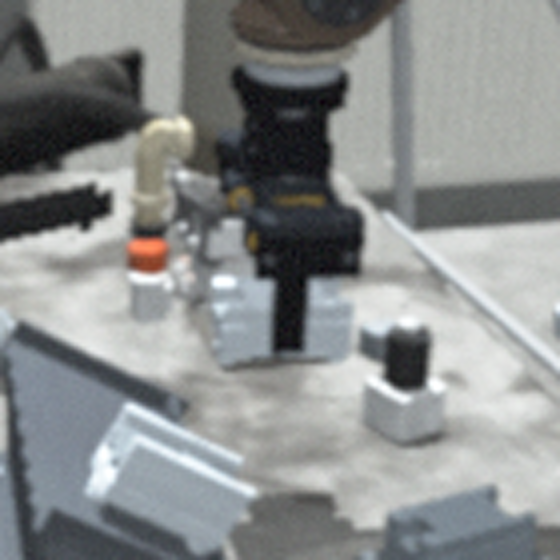

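View pics/w8.png

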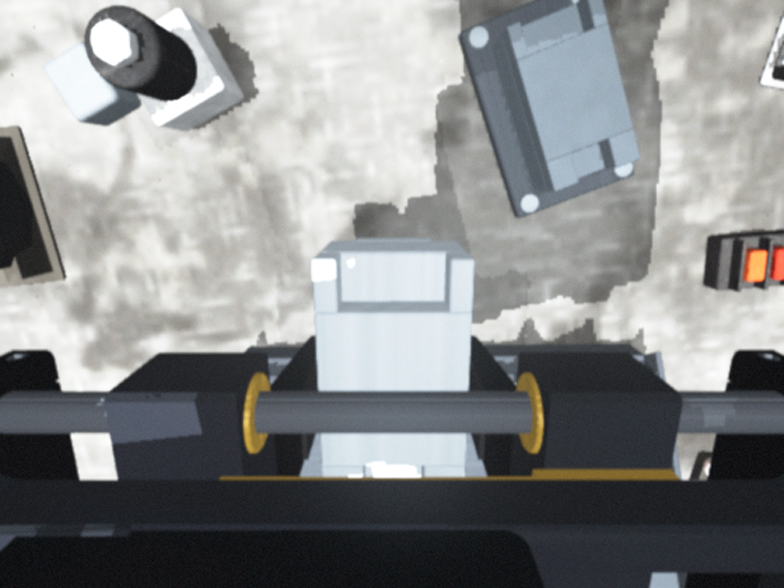

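```bash
python3 - <<'E'
from h import *
w=np.load("w8.npy");crop(w,210,160,350,240,5,"w8a.png");crop(w,320,0,460,160,3.7,"w8b.png")
E
```

```text
(no output)
```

View pics/w8a.png

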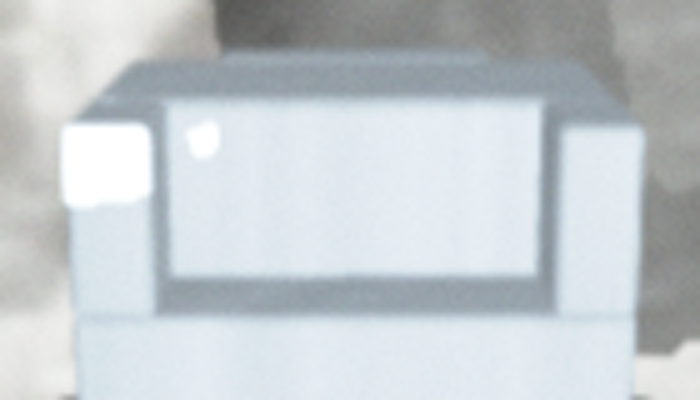

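View pics/w8b.png

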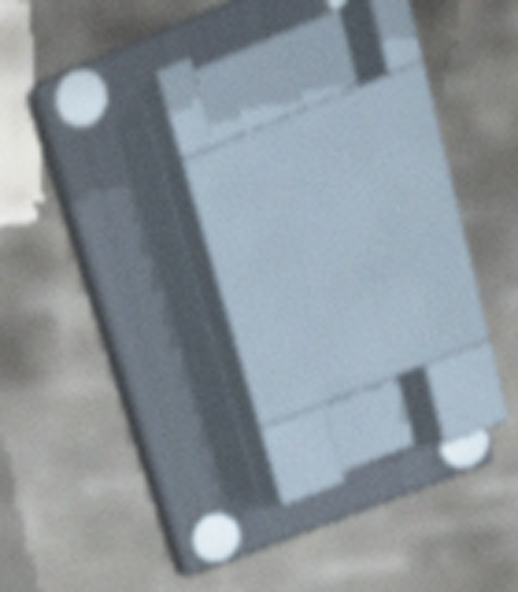

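```bash
python3 - <<'E'
from h import *
st=np.load("w8s.npy",allow_pickle=True).item(); c=cam("wrist",st)
f=lambda u,v:onz(c,(320+u/3.7,v/3.7),50)
A,B,C=f(157,72),f(505,418),f(283,503); print((A+B)/2, np.degrees(np.arctan2(*(C-A)[1::-1])),np.degrees(np.arctan2(-(B-C)[0],(B-C)[1])),np.linalg.norm(C-A),np.linalg.norm(B-C))
R=Ro.from_euler('xyz',st["tcp_rot"]).as_matrix(); print("heading",np.degrees(np.arctan2(R[1,2],R[0,2])))
for z in (174.9,):
    P=[onz(c,(210+u/5,160+v/5),z) for u,v in [(62,125),(643,127)]]
    print([ (R.T@(p-st["eef_pos"])).round(1) for p in P], np.linalg.norm(P[1]-P[0]))
    P=[onz(c,(210+u/5,160+v/5),z) for u,v in [(78,317),(635,317)]]
    print([ (R.T@(p-st["eef_pos"])).round(1) for p in P])
E
```

```text
[409.85651236 259.14414118  50.        ] 14.677657015794885 14.546772653622964 88.6350621354831 48.25759213919748
heading -6.635544008528663
[array([-34.2, -24. , -45.2]), array([-34.2,  25.6, -45.1])] 49.631490405675656
[array([-34.2, -23.4, -28. ]), array([-34.3,  25.7, -28.1])]
```

step_arm([
  [0,0.49,-0.55,0],
  [0,0.49,-0.55,0],
  [0,0.49,-0.55,0],
  [0,0.49,-0.57,0],
  [0,0,0,-0.7],
  [0,0,0,-0.7],
  [0,0,0,-0.7],
  [0,0,0,-0.55],
  [0,0,0,0],
  [0,0,0,0],
])

```text
t: 15.7
eef_pos: [410.3, 258.4, 141.6]
tcp_rot: [-3.028, 1.57, -2.776]
ft_force: [0.1, 0.5, -4.1]
opening: 0.525
```

```bash
cat > go.py <<'E'
from h import *
import sys
st=state();R=Ro.from_euler('xyz',st["tcp_rot"]).as_matrix()
T=np.array([float(x) for x in sys.argv[1:4]]);yaw=float(sys.argv[4])
h=np.degrees(np.arctan2(R[1,2],R[0,2]))
print("t",st["t"],"pos",st["eef_pos"].round(1),"heading",h.round(2),"tilt",R[:,0].round(4),"units shift",(R.T@(T-st["eef_pos"])/50).round(3),"turn",((h-yaw)/8).round(3),"F",st["ft_force"].round(1))
E
python3 go.py 410 258.5 55.7 14.6
python3 - <<'E'
from h import *
d=read_camera("side");s=read_camera("scene");w=read_camera("wrist")
crop(d,270,120,410,260,4,"d9.png");crop(s,140,100,280,240,4,"s9.png");crop(w,0,0,560,420,1.4,"w9.png")
E
```

```text
t 15.7 pos [410.3 258.4 141.6] heading 14.47 tilt [-9.e-04 -3.e-04 -1.e+00] units shift [ 1.718  0.004 -0.003] turn -0.016 F [ 0.1  0.5 -4.1]
```

View pics/d9.png

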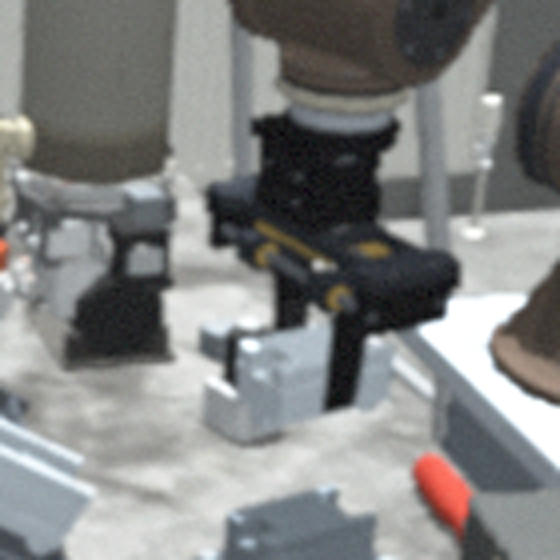

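View pics/s9.png

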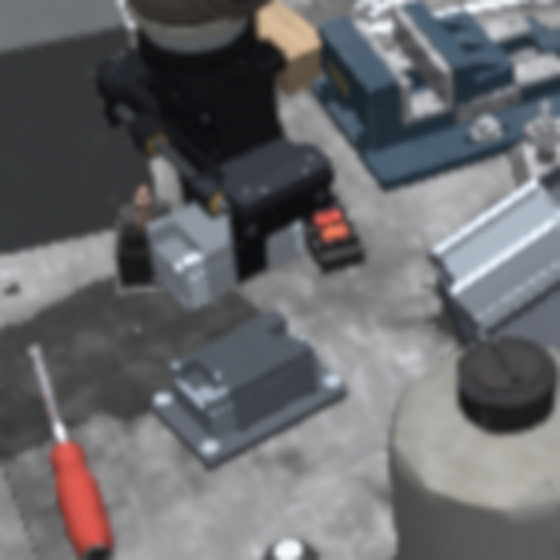

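step_arm([
  [0.5,0,0,0],
  [0.4,0,0,0],
  [0.25,0,0,0],
  [0.15,0,0,0],
  [0,0,0,0],
  [0,0,0,0],
])

```text
t: 16.6
eef_pos: [410.7, 258.6, 77.6]
tcp_rot: [0.213, 1.57, 0.468]
ft_force: [-0.1, -0.2, -4.4]
opening: 0.523
```

```bash
python3 go.py 410 258.5 55.7 14.6
python3 - <<'E'
from h import *
d=read_camera("side");s=read_camera("scene")
crop(d,290,170,390,290,5,"d10.png");crop(s,150,130,250,230,5,"s10.png")
E
```

```text
t 16.6 pos [410.7 258.6  77.6] heading 14.57 tilt [ 8.e-04  4.e-04 -1.e+00] units shift [ 0.438  0.002 -0.015] turn -0.004 F [-0.1 -0.2 -4.4]
```

View pics/d10.png

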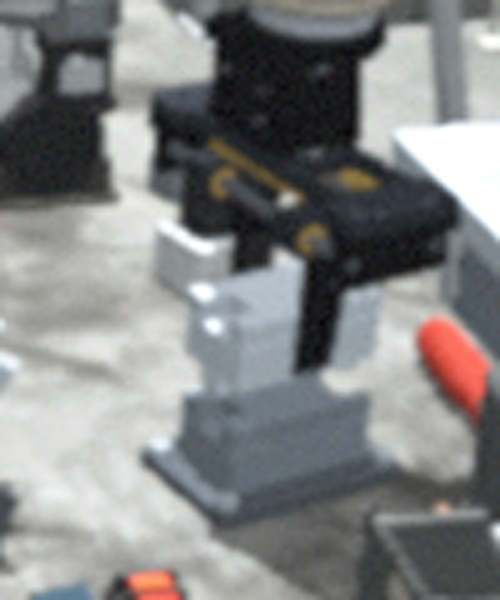

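View pics/s10.png

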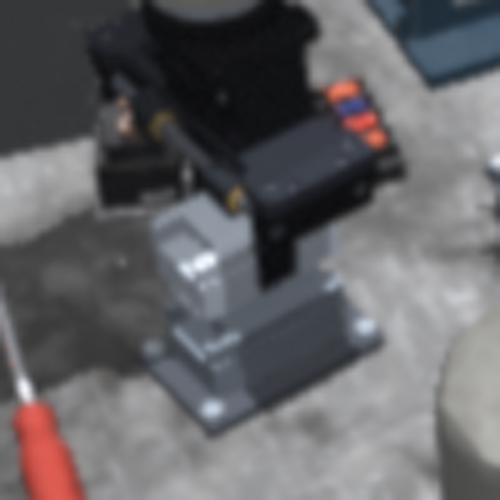

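step_arm([
  [0.08,0,-0.015,0],
  [0.08,0,0,0],
  [0.06,0,0,0],
  [0.06,0,0,0],
  [0,0,0,0],
])

```text
t: 17.32
eef_pos: [409.6, 258.2, 62.9]
tcp_rot: [-3.132, 1.57, -2.877]
ft_force: [-0.3, -0.9, -3.9]
opening: 0.526
```

step_arm([
  [0.06,0,0,0],
  [0.05,0,0,0],
  [0.04,0,0,0],
  [0,0,0,0],
])

```text
t: 17.82
eef_pos: [409.7, 258.2, 55.5]
tcp_rot: [2.991, 1.571, -3.038]
ft_force: [0.4, 0.4, -5.1]
opening: 0.523
```

step_arm([
  [0.03,0,0,0],
  [0,0,0,0],
])

```text
t: 18.08
eef_pos: [409.8, 258.3, 55.1]
tcp_rot: [0.216, 1.57, 0.47]
ft_force: [-2.6, -2.1, 11.8]
opening: 0.523
```

Seated (contact at the expected 55 mm). Release, back up, and move behind to look at both foot/spacer and the saddle.

step_arm([
  [0,0,0,0],
  [0,0,0,0],
  [0,0,0,0],
  [0,0,0,0],
  [-0.4,0,0,0],
  [-0.7,0,0,0],
  [-0.7,0,0,0],
  [-0.7,0,0,0],
  [-0.7,0,0,0],
  [0,0,0,0],
  [0,0,0,0],
], jaw=0)

```text
t: 19.45
eef_pos: [409.3, 258.1, 213.5]
tcp_rot: [-3.056, 1.57, -2.802]
ft_force: [-0.7, -0.2, -1.0]
opening: 0.999
```

```bash
python3 go.py 550 245 220 -6.3
python3 - <<'E'
from h import *
d=read_camera("side");s=read_camera("scene")
crop(d,290,170,390,290,5,"d11.png");crop(s,150,130,250,230,5,"s11.png")
E
```

```text
t 19.45 pos [409.3 258.1 213.5] heading 14.57 tilt [-7.e-04 -2.e-04 -1.e+00] units shift [-0.132 -0.961  2.657] turn 2.609 F [-0.7 -0.2 -1. ]
```

View pics/d11.png

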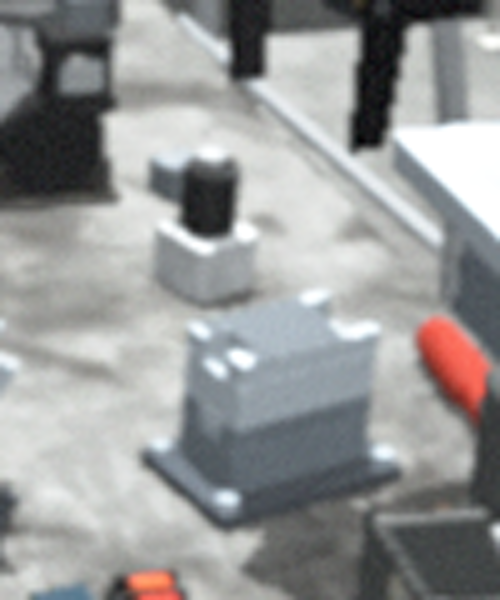

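View pics/s11.png

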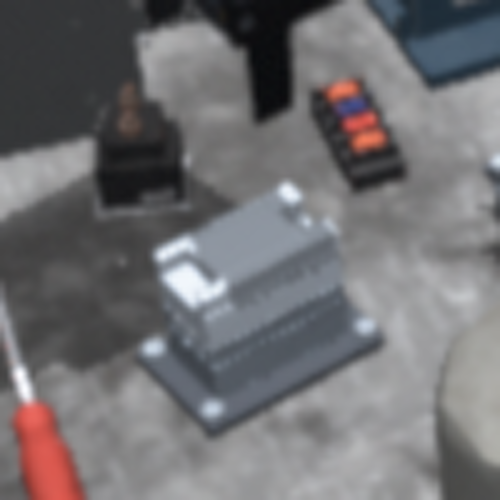

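step_arm([
  [0,-0.3,0.65,0],
  [0,-0.24,0.65,0],
  [0,-0.24,0.65,0],
  [0,-0.2,0.5,0.6],
  [0,0,0,0.7],
  [0,0,0,0.7],
  [0,0,0,0.6],
  [0,0,0,0],
  [0,0,0,0],
])

```text
t: 20.68
eef_pos: [540.4, 241.6, 213.5]
tcp_rot: [-2.762, 1.57, -2.869]
ft_force: [-0.8, 0.2, -0.1]
opening: 1.0
```

```bash
python3 go.py 550 245 220 -6.3
python3 - <<'E'
from h import *
st=state();w=read_camera("wrist");np.save("w12.npy",w);np.save("w12s.npy",st,allow_pickle=True)
crop(w,160,150,400,300,3.3,"w12.png");d=read_camera("side");crop(d,220,190,320,290,6,"d12.png")
E
```

```text
t 20.675 pos [540.4 241.6 213.5] heading -6.12 tilt [-9.e-04 -3.e-04 -1.e+00] units shift [-0.13   0.088  0.183] turn 0.022 F [-0.8  0.2 -0.1]
```

View pics/w12.png

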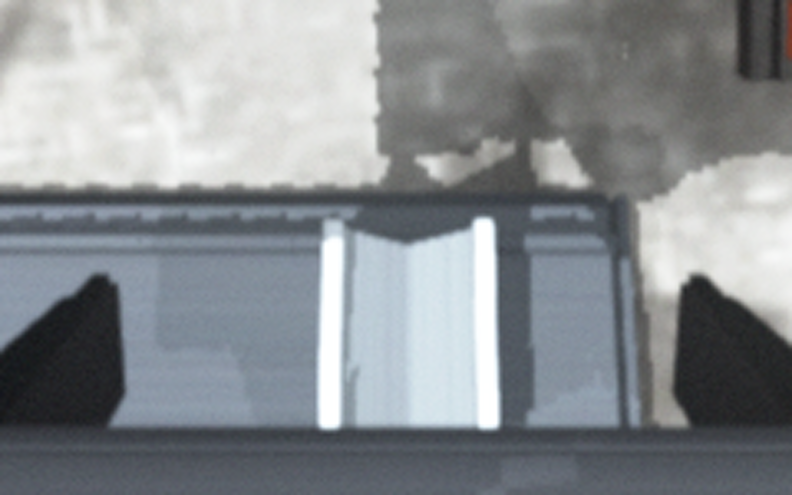

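View pics/d12.png

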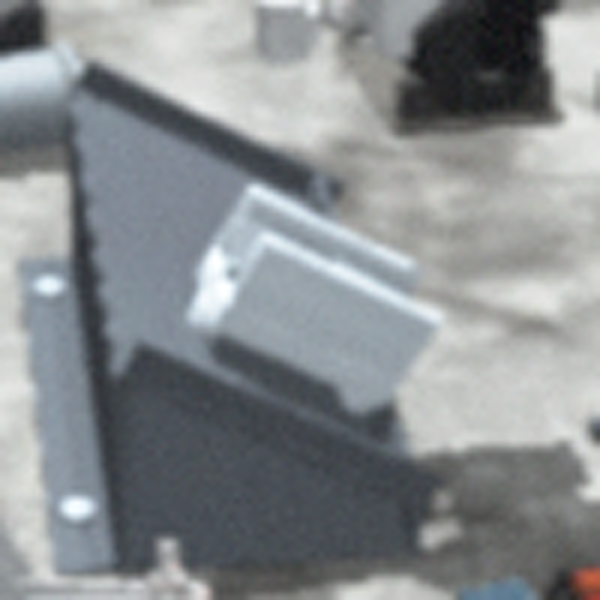

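```bash
python3 - <<'E'
from h import *
st=np.load("w12s.npy",allow_pickle=True).item(); c=cam("wrist",st);q=cam("side");sc=cam("scene")
st1=np.load("w1s.npy",allow_pickle=True).item(); c1=cam("wrist",st1)
w=lambda u:(160+u[0]/3.3,150+u[1]/3.3); d=lambda u:(220+u[0]/6,190+u[1]/6); w1=lambda u:(150+u[0]/3.3,175+u[1]/3.3)
s1=lambda u:(160+u[0]/4,80+u[1]/4)
print("NL",tri(c,w((495,220)),q,d((440,320))))
print("NR",tri(c,w((323,220)),q,d((415,270))))
print("FL",tri(c1,w1((661,310)),q,d((265,237))))
print("NL w1",tri(c1,w1((648,58)),q,d((440,320))))
for z in (69,76.5,84): print(z,onz(c,w((323,220)),z),onz(c,w((495,220)),z),np.linalg.norm(onz(c,w((323,220)),z)-onz(c,w((495,220)),z)))
for z in (106,114): print(z,onz(c,w((320,410)),z),onz(c,w((497,410)),z),np.linalg.norm(onz(c,w((320,410)),z)-onz(c,w((497,410)),z)))
E
```

```text
NL (array([560.80015357, 268.47773086,  86.34342467]), np.float64(1.8689892598928801))
NR (array([556.89890489, 218.05056962,  83.28171116]), np.float64(3.078864714118675))
FL (array([638.0422816 , 259.73446681, 130.74966087]), np.float64(0.5604827240377571))
NL w1 (array([561.13685243, 268.82096042,  86.74161222]), np.float64(1.3854242205826548))
69 [559.52417029 217.26935912  69.        ] [565.16992025 269.96171007  69.        ] 52.99394627415528
76.5 [557.38621095 218.04904495  76.5       ] [562.89718692 269.48353675  76.5       ] 51.728887511930665
84 [555.24825161 218.82873078  84.        ] [560.6244536  269.00536343  84.        ] 50.463828749706074
106 [604.93968442 213.25011705 106.        ] [610.32027409 263.46009831 106.        ] 50.49745501788215
114 [601.04398326 214.30880343 114.        ] [606.26927705 263.06961216 114.        ] 49.03998534830953
```

```bash
python3 go.py 609.7 237.6 66 -6.2
```

```text
t 20.775 pos [540.5 241.6 213.9] heading -6.16 tilt [-4.e-04 -1.e-04 -1.e+00] units shift [2.957 0.069 1.385] turn 0.005 F [ 0.   0.8 -0.6]
```

step_arm([
  [0,0.07,0.7,0],
  [0,0,0.68,0],
  [0.6,0,0,0],
  [0.6,0,0,0],
  [0.6,0,0,0],
  [0.4,0,0,0],
  [0.3,0,0,0],
  [0.2,0,0,0],
  [0,0,0,0],
  [0,0,0,0],
])

```text
t: 22.02
eef_pos: [609.9, 237.8, 79.8]
tcp_rot: [0.441, 1.57, 0.332]
ft_force: [0.4, 0.4, -1.0]
opening: 1.0
```

```bash
python3 go.py 609.7 237.6 66 -6.2
```

```text
t 22.025 pos [609.9 237.8  79.8] heading -6.22 tilt [ 1.1e-03  4.0e-04 -1.0e+00] units shift [ 0.277 -0.004 -0.004] turn -0.003 F [ 0.4  0.4 -1. ]
```

step_arm([
  [0.15,0,0,0],
  [0.12,0,0,0],
  [0,0,0,0],
])

```text
t: 22.4
eef_pos: [609.3, 237.5, 65.0]
tcp_rot: [-2.848, 1.57, -2.957]
ft_force: [-0.4, -0.4, 0.6]
opening: 0.997
```

```bash
python3 - <<'E'
from h import *
print(state()["eef_pos"],state()["ft_force"])
d=read_camera("side");crop(d,200,150,320,290,5,"d13.png")
E
```

```text
[609.25695392 237.54781391  64.9981878 ] [-0.40995269 -0.4296785   0.63610548]
```

View pics/d13.png

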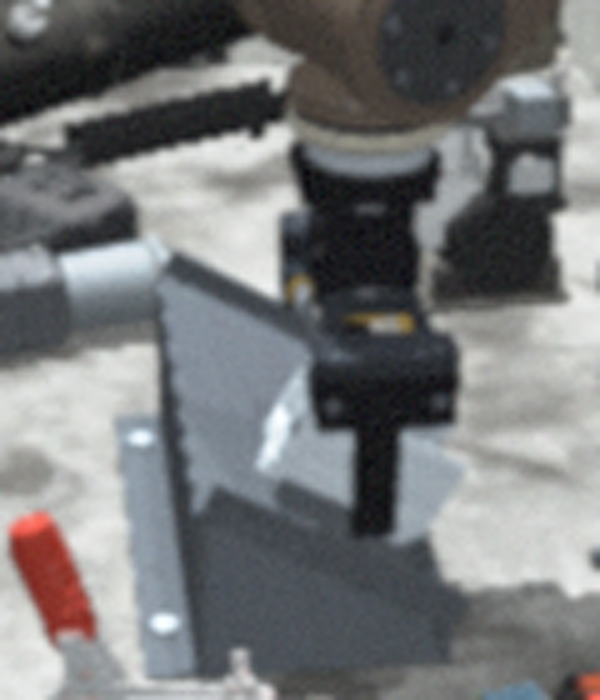

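step_arm([
  [0,0,0,0],
  [0,0,0,0],
  [0,0,0,0],
  [0,0,0,0],
  [0,0,0,0],
  [0,0,0,0],
  [-0.2,0,0,0],
  [-0.5,0,0,0],
  [-0.6,0,0,0],
  [-0.6,0,0,0],
  [-0.3,0,0,0],
  [0,0,0,0],
  [0,0,0,0],
], jaw=1)

```text
t: 24.08
eef_pos: [609.1, 237.5, 174.4]
tcp_rot: [-2.787, 1.569, -2.896]
ft_force: [0.6, 0.8, -3.2]
opening: 0.524
```

```bash
python3 go.py 480 145 60 -6.2; python3 - <<'E'
from h import *
d=read_camera("side");crop(d,200,120,340,260,4,"d14.png");print(state()["opening"])
E
```

```text
t 24.075 pos [609.1 237.5 174.4] heading -6.23 tilt [-1.7e-03 -4.0e-04 -1.0e+00] units shift [ 2.294 -2.117 -2.361] turn -0.004 F [ 0.6  0.8 -3.2]
0.5234361155288837
```

View pics/d14.png

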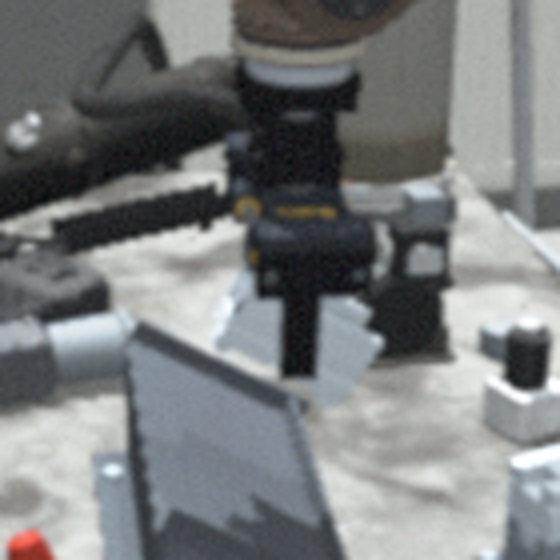

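step_arm([
  [0,-0.5,-0.42,0],
  [0,-0.5,-0.42,0],
  [0,-0.5,-0.42,0],
  [0,-0.5,-0.42,0],
  [0,-0.5,-0.42,0],
  [0.6,0,0,0],
  [0.6,0,0,0],
  [0.6,0,0,0],
  [0.3,0,0,0],
  [0.3,0,0,0],
  [0.1,0,0,0],
  [0,0,0,0],
  [0,0,0,0],
])

```text
t: 25.75
eef_pos: [491.9, 124.8, 51.2]
tcp_rot: [0.295, 1.57, 0.186]
ft_force: [-0.8, -0.3, -2.4]
opening: 0.521
```

step_arm([
  [0.2,0,0,0],
  [0.1,0,0,0],
  [0.08,0,0,0],
  [0,0,0,0],
])

```text
t: 26.25
eef_pos: [491.5, 124.8, 31.3]
tcp_rot: [-3.037, 1.57, 3.137]
ft_force: [0.6, -0.5, -2.0]
opening: 0.526
```

step_arm([
  [0.05,0,0.02,0],
  [0.05,0,0.05,0],
  [0,0,0,0],
])

```text
t: 26.62
eef_pos: [496.2, 124.3, 27.9]
tcp_rot: [0.16, 1.568, 0.052]
ft_force: [-0.1, -2.3, 13.1]
opening: 0.522
```

step_arm([
  [0.05,0,0.06,0],
  [0.05,0,0.06,0],
  [0.05,0,0.06,0],
  [0,0,0,0],
])

```text
t: 27.12
eef_pos: [506.1, 123.2, 20.7]
tcp_rot: [0.155, 1.566, 0.046]
ft_force: [3.9, -4.1, 13.4]
opening: 0.524
```

step_arm([
  [0.05,0,0.06,0],
  [0.04,0,0.05,0],
  [0,0,0,0],
])

```text
t: 27.5
eef_pos: [511.4, 122.6, 16.0]
tcp_rot: [0.157, 1.566, 0.048]
ft_force: [2.1, -3.9, 11.9]
opening: 0.52
```

```bash
python3 - <<'E'
from h import *
d=read_camera("side");crop(d,240,150,340,270,5,"d15.png");print(state()["ft_force"])
E
```

```text
[ 2.92318084 -4.31113425 12.37376407]
```

View pics/d15.png

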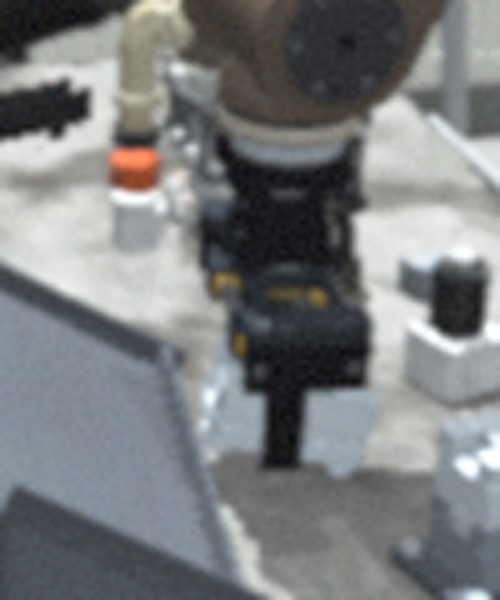

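Nearly level; press a little more until the second lug lands, then release.

step_arm([
  [0.04,0,0.03,0],
  [0.03,0,0.03,0],
  [0,0,0,0],
])

```text
t: 27.92
eef_pos: [514.6, 122.3, 12.6]
tcp_rot: [0.157, 1.566, 0.048]
ft_force: [3.5, -3.6, 12.7]
opening: 0.524
```

step_arm([
  [0,0,0,0],
  [0,0,0,0],
  [0,0,0,0],
  [0,0,0,0],
  [0,0,0,0],
  [-0.5,0,0,0],
  [-0.8,0,0,0],
  [-0.8,0,-0.6,0],
  [-0.8,0,-0.6,0],
  [0,0,0,0],
  [0,0,0,0],
], jaw=0)

```text
t: 29.3
eef_pos: [453.2, 129.0, 155.9]
tcp_rot: [0.317, 1.57, 0.208]
ft_force: [-0.2, 0.4, 0.2]
opening: 1.003
```

```bash
python3 - <<'E'
from h import *
d=read_camera("side");st=state();w=read_camera("wrist");np.save("w16.npy",w);np.save("w16s.npy",st,allow_pickle=True)
crop(d,240,150,370,290,4,"d16.png");crop(w,0,0,560,420,1.4,"w16.png");crop(w,215,190,345,340,4,"w16a.png");print(state()["eef_pos"],state()["ft_force"],state()["t"])
E
```

```text
[453.09306505 128.87433353 155.16840434] [-0.206693    0.02309803  0.16613892] 29.4
```

View pics/d16.png

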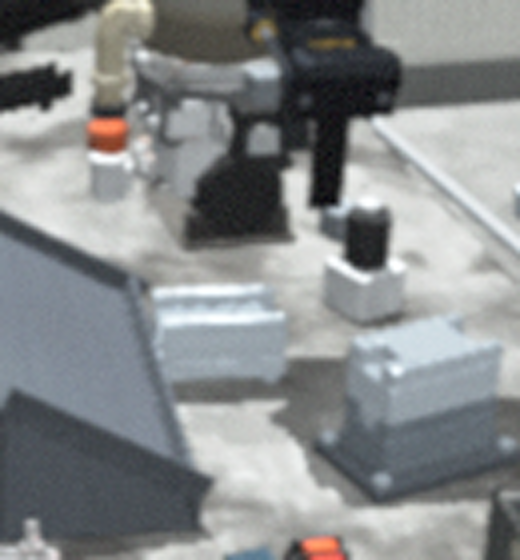

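View pics/w16.png

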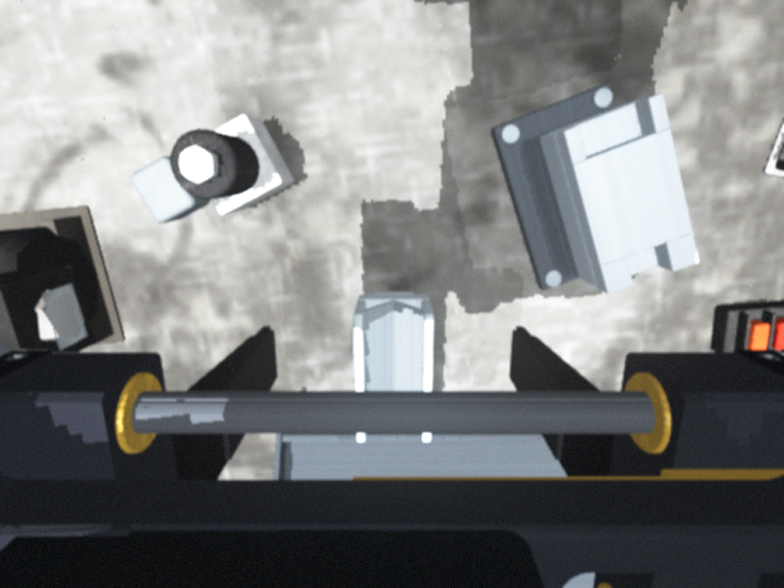

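View pics/w16a.png

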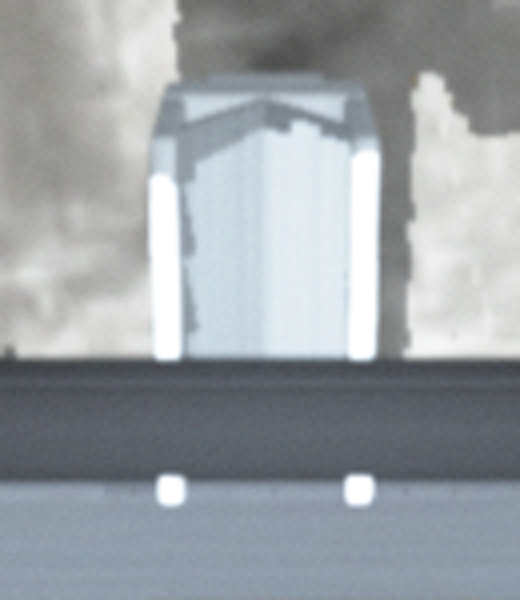

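```bash
python3 - <<'E'
from h import *
st=np.load("w16s.npy",allow_pickle=True).item(); c=cam("wrist",st)
rect([onz(c,(215+u/4,190+v/4),60) for u,v in [(150,137),(380,136),(375,505),(156,505)]])
# spacer top corners (1.4x) z=90
rect([onz(c,(u/1.4,v/1.4),90) for u,v in [(564,130),(664,96),(697,263),(607,292)]])
E
python3 go.py 518 121.5 18 -6.2
```

```text
centre [511.9 124.1  60. ] len 90.2 wid 50.4 yaw -6.12 -6.11
centre [409.6 258.5  90. ] len 88.1 wid 49.0 yaw 14.14 12.53
t 29.4 pos [453.1 128.9 155.2] heading -6.24 tilt [-1.3e-03 -1.0e-04 -1.0e+00] units shift [ 2.742 -0.005  1.31 ] turn -0.005 F [-0.2  0.   0.2]
```

step_arm([
  [0,0.02,0.6,0],
  [0,0,0.59,0],
  [0.6,0,0,0],
  [0.6,0,0,0],
  [0.6,0,0,0],
  [0.4,0,0,0],
  [0.3,0,0,0],
  [0.18,0,0,0],
  [0,0,0,0],
  [0,0,0,0],
])

```text
t: 30.65
eef_pos: [512.4, 123.6, 22.6]
tcp_rot: [0.321, 1.57, 0.212]
ft_force: [-0.9, -1.1, -0.5]
opening: 0.998
```

```bash
python3 go.py 511.9 123.5 19 -6.2
```

```text
t 30.65 pos [512.4 123.6  22.6] heading -6.23 tilt [ 9.e-04  2.e-04 -1.e+00] units shift [ 0.073 -0.003 -0.01 ] turn -0.004 F [-0.9 -1.1 -0.5]
```

step_arm([
  [0.08,0,-0.01,0],
  [0,0,0,0],
  [0,0,0,0],
  [0,0,0,0],
  [0,0,0,0],
  [0,0,0,0],
  [0,0,0,0],
], jaw=1)

```text
t: 31.52
eef_pos: [511.6, 123.6, 18.2]
tcp_rot: [0.885, 1.571, 0.777]
ft_force: [-0.5, -0.4, 1.3]
opening: 0.524
```

step_arm([
  [-0.5,0,0,0],
  [-0.7,0,0,0],
  [-0.7,0,0,0],
  [-0.7,0,0,0],
  [-0.4,0,0,0],
  [0,0,0,0],
  [0,0,0,0],
])

```text
t: 32.4
eef_pos: [511.1, 123.5, 167.1]
tcp_rot: [-2.984, 1.569, -3.092]
ft_force: [0.3, -0.1, -3.2]
opening: 0.524
```

```bash
python3 go.py 409.8 258.3 170 14.57; python3 - <<'E'
from h import *
d=read_camera("side");st=state();w=read_camera("wrist");np.save("w17.npy",w);np.save("w17s.npy",st,allow_pickle=True)
crop(d,230,90,370,230,4,"d17.png");crop(w,210,150,350,250,5,"w17a.png");crop(w,300,0,460,160,4,"w17b.png")
E
```

```text
t 32.4 pos [511.1 123.5 167.1] heading -6.23 tilt [-1.5e-03 -1.0e-04 -1.0e+00] units shift [-0.056  2.459 -2.306] turn -2.6 F [ 0.3 -0.1 -3.2]
```

View pics/d17.png

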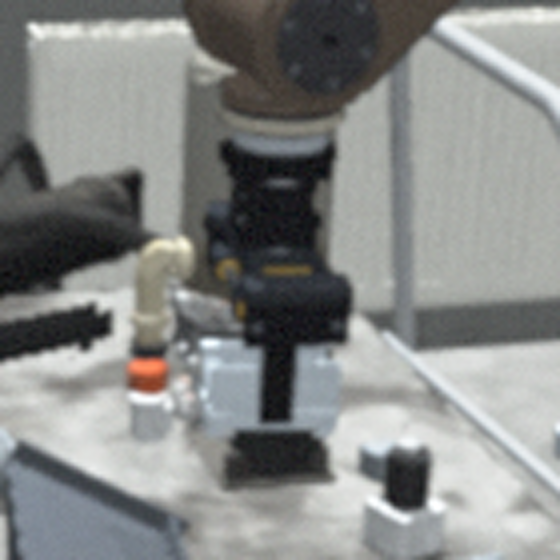

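View pics/w17a.png

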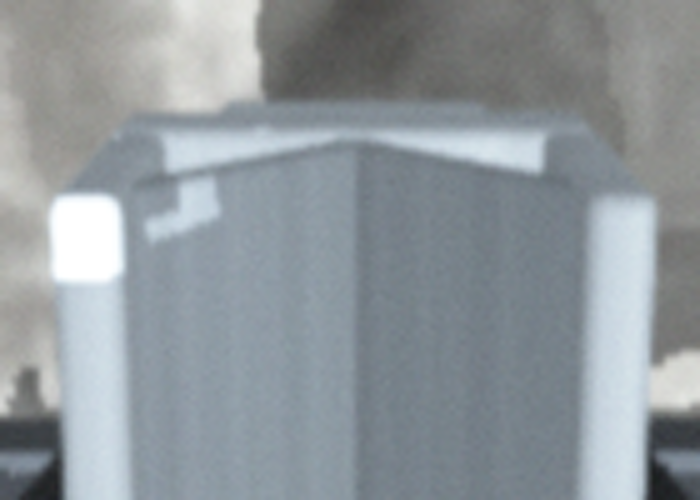

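View pics/w17b.png

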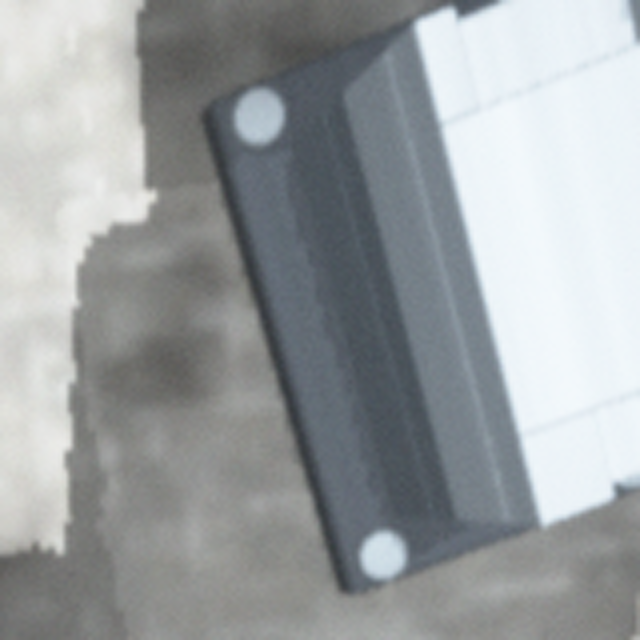

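```bash
python3 - <<'E'
from h import *
st=np.load("w17s.npy",allow_pickle=True).item(); c=cam("wrist",st)
R=Ro.from_euler('xyz',st["tcp_rot"]).as_matrix()
z=st["eef_pos"][2]+60-18.2
P=[onz(c,(210+u/5,150+v/5),z) for u,v in [(51,195),(655,197)]]
print([ (R.T@(p-st["eef_pos"])).round(1) for p in P])
# spacer -y side top edge
A,B=[onz(c,(300+u/4,v/4),90) for u,v in [(414,22),(541,526)]]
print(A,B,np.linalg.norm(B-A),np.degrees(np.arctan2(*(B-A)[1::-1])))
m=(A+B)/2; a=np.radians(14.57); print("centre",m[:2]+25*np.array([-np.sin(a),np.cos(a)]))
E
```

```text
[array([-41.7, -23.6, -45. ]), array([-41.7,  25.3, -44.8])]
[372.97950613 223.63491299  90.        ] [459.45090757 246.14324218  90.        ] 89.35282955946053 14.590205776939003
centre [409.92614104 259.08510311]
```

step_arm([
  [0,0.49,-0.46,0],
  [0,0.49,-0.46,0],
  [0,0.49,-0.46,0],
  [0,0.49,-0.46,0],
  [0,0.5,-0.47,0],
  [0,0,0,-0.7],
  [0,0,0,-0.7],
  [0,0,0,-0.6],
  [0,0,0,-0.6],
  [0.5,0,0,0],
  [0.3,0,0,0],
  [0,0,0,0],
  [0,0,0,0],
])

```text
t: 34.12
eef_pos: [410.3, 258.5, 128.2]
tcp_rot: [2.731, 1.571, 2.985]
ft_force: [-0.2, 0.5, -2.0]
opening: 0.524
```

```bash
python3 go.py 409.8 258.3 96.2 14.57; python3 - <<'E'
from h import *
d=read_camera("side");s=read_camera("scene")
crop(d,280,130,400,290,4,"d18.png");crop(s,140,110,260,230,5,"s18.png")
E
```

```text
t 34.125 pos [410.3 258.5 128.2] heading 14.57 tilt [-1.e-04  0.e+00 -1.e+00] units shift [ 0.641 -0.001 -0.01 ] turn -0.0 F [-0.2  0.5 -2. ]
```

View pics/d18.png

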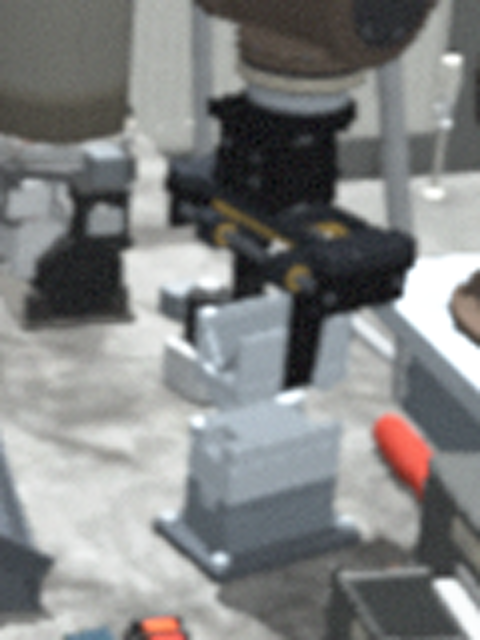

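View pics/s18.png

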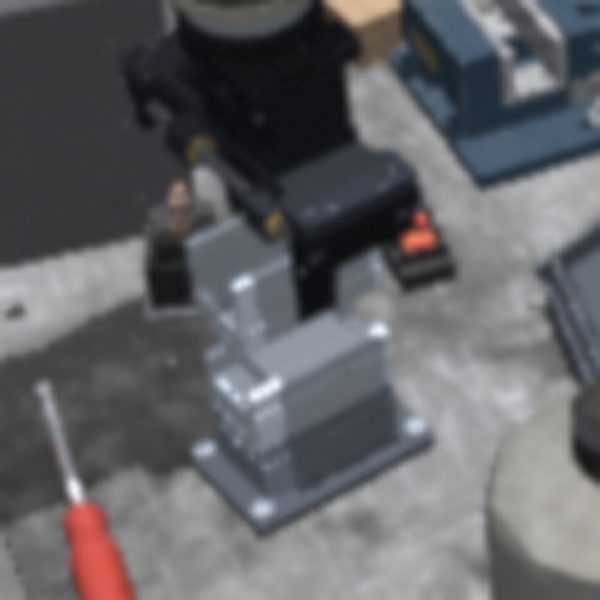

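Aligned above the spacer (scene ~(250,290) crop, lugs over the notches). Lower in stages.

step_arm([
  [0.15,0,-0.01,0],
  [0.12,0,0,0],
  [0.08,0,0,0],
  [0.08,0,0,0],
  [0.06,0,0,0],
  [0,0,0,0],
])

```text
t: 34.98
eef_pos: [409.6, 258.2, 103.4]
tcp_rot: [3.084, 1.571, -2.945]
ft_force: [0.3, -0.3, -2.8]
opening: 0.524
```

step_arm([
  [0.05,0,0,0],
  [0.04,0,0,0],
  [0,0,0,0],
])

```text
t: 35.35
eef_pos: [409.6, 258.3, 99.0]
tcp_rot: [2.845, 1.571, 3.099]
ft_force: [-0.4, -0.3, -3.0]
opening: 0.526
```

step_arm([
  [0.03,0,0,0],
  [0.03,0,0,0],
  [0,0,0,0],
])

```text
t: 35.72
eef_pos: [409.7, 258.3, 96.2]
tcp_rot: [0.401, 1.571, 0.655]
ft_force: [0.3, 0.0, -1.2]
opening: 0.525
```

step_arm([
  [0.02,0,0,0],
  [0,0,0,0],
])

```text
t: 35.98
eef_pos: [409.7, 258.3, 96.2]
tcp_rot: [0.222, 1.57, 0.477]
ft_force: [-3.0, -2.8, 15.5]
opening: 0.527
```

Seated at the predicted height. Release and retreat.

step_arm([
  [0,0,0,0],
  [0,0,0,0],
  [0,0,0,0],
  [0,0,0,0],
  [-0.3,0,0,0],
  [-0.6,0,0,0],
  [-0.7,0,0,0],
  [-0.7,0,0,0],
  [-0.5,0,0.4,0],
  [0,0,0,0],
  [0,0,0,0],
], jaw=0)

```text
t: 37.35
eef_pos: [428.1, 262.9, 234.1]
tcp_rot: [-3.021, 1.569, -2.767]
ft_force: [0.4, -0.1, 0.6]
opening: 1.0
```

```bash
python3 - <<'E'
from h import *
d=read_camera("side");s=read_camera("scene");st=state();w=read_camera("wrist")
crop(d,280,150,400,290,5,"d19.png");crop(s,140,110,260,230,5,"s19.png");crop(w,0,0,560,420,1.4,"w19.png")
cv2.imwrite("pics/sf.png",s[:,:,::-1])
print(st["eef_pos"],st["ft_force"],st["t"])
E
```

```text
[428.14167519 262.96555272 233.9787245 ] [-0.63586362  0.02717796 -0.30288736] 37.45
```

View pics/d19.png

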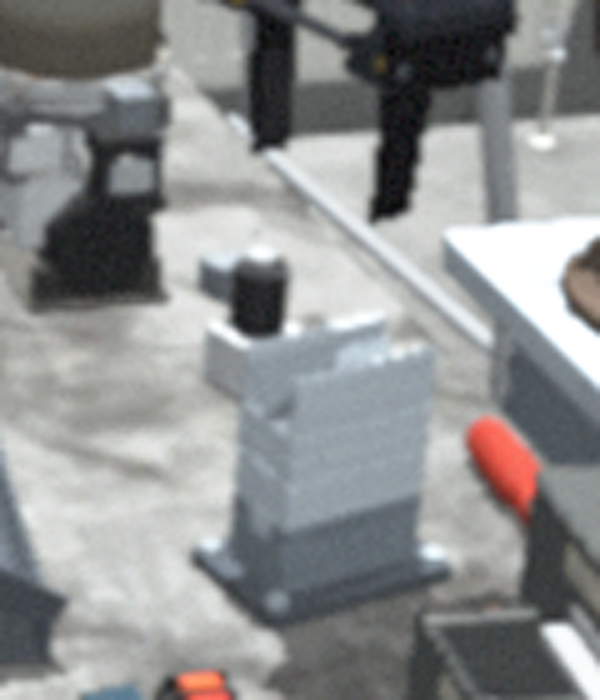

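View pics/s19.png

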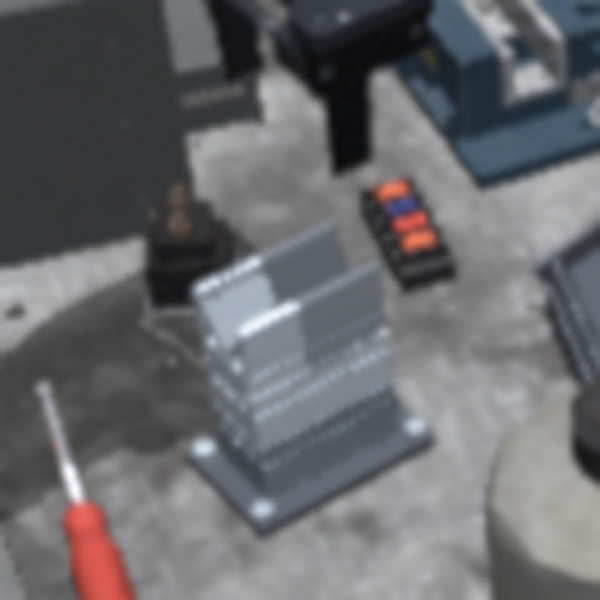

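View pics/w19.png

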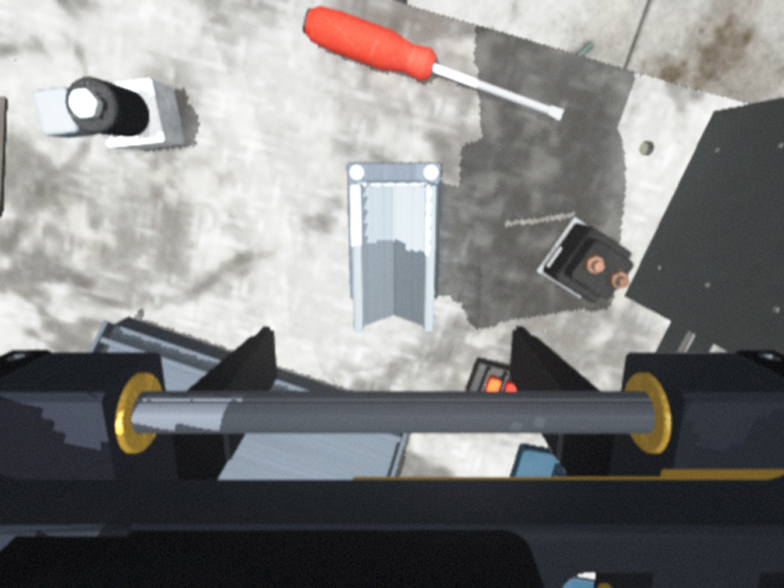

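```bash
python3 -c "
from cell import *
print(job_done())"
```

```text
the job is handed in; nothing more can be done
None
```

The stand is built: the spacer sits on the foot and the saddle sits on the spacer. I handed the job in at about 37.5 s of the 61 s allowed.

**How it was done:** The tool can only point straight down and both parts leaned at 30°. So I set each one level on free table first, gripped it again square, and then lowered it into place. The spacer was released on the foot before I took the saddle.

**Last checks:**
- **Seating height:** contact came where predicted, with the tool tip at about 55 mm for the spacer and 96 mm for the saddle. The upward force was 12–16 N.
- **Fit:** the lugs entered the notches without touching. The side and scene pictures show level, flush joints with no gap.
- **Other things:** the bystanders in view look unmoved; I did not measure them again. The gripper is clear of everything.

**What disagreed:** My first height estimate for the rack slope was about 9 mm too low. When I first gripped the spacer, the fingers pressed on the slope with about 32 N, below the 40 N limit. I corrected the estimate by triangulation before taking the saddle, and that grip touched nothing else.

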